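# Set up the bench shaker for its next run

### The arm

A 7-joint arm with a two-finger parallel gripper is mounted at the origin on the work surface. World frame = base frame: x ahead of the robot, y to its left, z up, the work surface at z = 0. Lengths are in m, angles in rad, forces in N, time in s.
With the tool pointing down it reaches from about 0.4 to 0.85 m from the base axis. Payload 4.5 kg.
Tool frame: the origin (TCP) lies between the finger pads; the fingertips stand r.tip_reach ahead of it and the grasp point (between the pads) lies 3 mm ahead of it (r.tip_reach is the distance from the TCP to the fingertips, in m); z points along the fingers, y is the line along which they close (so a half turn about z gives the same grasp; the last joint's range is limited). The gripper opens to 88 mm and grips with 3 to 60 N. Pads are 18 mm wide; open, the fingers measure 123 mm over their backs; the gripper's body (75 mm by 187 mm) begins 45 mm behind the grasp point.
Start: joints at [1.142, 0.689, -0.195, 1.565, 0.157, 0.902, -0.215], TCP at [0.279, -0.559, 0.261] pointing down, gripper open.
Joint ranges: [-3.01, 3.01], [-0.46, 2.08], [-1.47, 1.51], [0.13, 2.56], [-1, 4.14], [0.04, 2.09], [-2.66, 2.66]. Speed limits (rad/s): [2.57, 2.57, 3.14, 3.14, 3.14, 3.14, 3.14].

### API

Orientations are given as a unit quaternion [x, y, z, w].
In Python, from plant import r gives the robot as it stands.
- The arm moves only by the tool step_arm, never from a script. Its argument "motion" is a list of rows, each an object with "dp": the shift along the tool's x, y, z in mm, a list of three; "twist": the turn, a rotation vector about the tool's x, y, z in rad, a list of three; "hand": the opening, from -1 (shut) to 1 (fully open). In form: [{"dp": [dx, dy, dz], "twist": [rx, ry, rz], "hand": hand}, ...]. A call has 1 to 5 rows; each row is the pose to reach, as a shift and turn from the pose commanded when the call began, along the tool's axes at that moment; what a row does not reach only later rows make up. A row lasts 1/8 s, in which the tool goes at most 62.5 mm and 10.7 degrees, less where a joint would pass 70% of its speed; a pose out of reach is approached as far as the arm can. A call with a gripper value outside its range is refused whole. The fingers move at their own pace and stop on an object; "force" is the grip in N (left out, the last holds). Time passes only in rows, so rows that repeat a pose let the fingers close. It gives the time, the measured TCP pose, the force, the opening and the grip force at its end, in the units of the state.
- r.get_state(): the state, without advancing time (a new reading comes with each control period).
- r.snapshot(name): name is "scene" or "side" or "wrist"; returns a dict with "pixels" (480x640x3 uint8, red, green, blue), "depth" (480x640 float32, m along the optical axis (not along the pixel's ray), 0 where there is no reading), "fx", "fy", "cx", "cy" (pixels), "xyz" and "orientation" of the camera in the world; the wrist camera has in their place "mount" (4x4, takes a point from camera to tool coordinates, whose origin is the TCP and whose axes are the flange's). Camera axes: x right, y down, z forward; pixel columns grow to the right and rows downward; lengths in m; the calibration is good to about 2 mm. The wrist camera is an equidistant fisheye: a pixel r from the principal point sees the ray r / f radians off the axis. A picture is of the moment at which its call begins: read the wrist's pose just before it.
- r.finish_job(): hands the job in; it is judged then, once.
Trained networks look in the newest picture that a camera, given by its name, has taken for a name from the list of things; names that differ only in an ending like _2 or _b are one class to them, and where a whole thing is asked for, a point or a joint stands for the part that bears it (a point fixed in the world has none). Each returns a list of dicts, best first, with "score" (0 to 1); they miss things now and then, are a little off and sometimes report something else, mostly with a low value. They report only what shows in the picture. A call takes as long as a camera call.
- r.search_frame(camera, thing): "at" ([x, y, z] in m, in the coordinates of the camera as it stood for that picture, good to about 4 mm: the middle of the surface that is visible of it).
The state is a dict: "clock": time; "q": joint angles; "qd": joint speeds; "joint_torque": joint torques, N m; "tool_pos": TCP position; "eef_rot": TCP orientation; "contact_force": force on the tool from outside, world axes, zero at the start; "moment": the same for the moment, N m; "opening": opening from 0.0 (shut) to 1.0 (fully open); "finger_force": force on a finger pad.
Only numpy, scipy, OpenCV 4.12 (cv2) and the standard library are available. Lean on these libraries where they do the work, as an engineer would, in place of code of your own. Each camera call takes 0.05 s, during which the arm holds its last target. There are 200 camera calls.

### The job

Get the shaker ready for its next run: draw its clamp bar forward, stand all the white reagent jars with grey caps upright side by side in one row in its tray against the back rail, packed so that they all fit, each with its 56 mm depth front to back, and push the clamp bar back until it is snug against the jars. Also turn the run counter's reset knob back anticlockwise until its hand is fully home at the zero stop, and leave the other things on the bench where they are.

Things in the scene. Friction and masses are not known exactly. Their poses are not given: they have to be found in the camera images.
- shaker: The bench shaker, fixed and at rest: white housing 300 mm deep (x, away from the robot) by 350 mm wide (y). Origin under its centre, on the bench; z up. Rear: a carrier tray, 326 mm long inside between end cheeks 34 mm tall (guide rods on them to 43 mm), with a back rail 50 mm tall, above the tray floor. Front: a flat control deck 75 mm above the bench.
- tray_row (a point): Point on the tray floor (85 mm above the bench), midway along the jar row, 28 mm in front of the back rail's face: where the origin of a 56 mm deep jar touching the rail in mid-row is. Axes as the shaker's: x to the back rail, y along the row (cheeks' inner faces at y = -163 and +163 mm), z up.
- clamp (a joint): Clamp bar: rubber-faced, 320 mm long, along the front of the jar row, 15 to 45 mm above the tray floor; slides along the shaker's x. 0 = fully forward to the robot, face 96 mm from the back rail; grows (m) towards the rail, up to 0.056. At 0.040 it just touches a row of jars. Needs about 4 N to slide and stays where left.
- clamp_grip (a point): Middle of the clamp bar's upright black grip: a cylinder 26 mm across, 36 mm tall, on a thin stem in mid-bar, 35 mm in front of the rubber face. This point is 72 mm above the tray floor, the grip's top 90 mm. Moves with the bar; axes as the shaker's.
- counter (a joint): The run counter's hand and reset knob, one piece, in rad. 0 = at the zero stop (marked by a steel pin on the dial), hand along the shaker's +x, away from the robot. Grows clockwise seen from above, up to 5.24, so it is reset by turning anticlockwise. Friction 0.05 N m, no spring.
- counter_axis (a point): Centre of the counter's round white dial, on its face, near left of the control deck, 77 mm above the bench; axes as the shaker's, not turning. The black knob has a bar grip 44 mm long (along the hand), 14 mm thick, from 12 to 40 mm above the dial. The thin hand reaches 39 mm from the axis; the pin is 9 mm tall, 37 mm from it.
- jar_1: A tall round white plastic reagent jar, 56 mm diameter, 104 mm tall to the top of its cap, body straight up to 72 mm. It carries a round grey screw cap, 42 mm across and 24 mm tall, centred on top (the best place to grip it). Origin: centre of the underside, z up. Weighs 0.09 to 0.27 kg.
- jar_2: A second tall round white plastic reagent jar just like jar_1: 56 mm diameter, 104 mm tall to the top of its cap, body straight up to 72 mm. It carries a round grey screw cap, 42 mm across and 24 mm tall, centred on top (the best place to grip it). Origin: centre of the underside, z up. Weighs 0.09 to 0.27 kg.
- jar_3: A short round white plastic reagent jar, 56 mm diameter, 86 mm tall to the top of its cap, body straight up to 54 mm. It carries a round grey screw cap, 42 mm across and 24 mm tall, centred on top (the best place to grip it). Origin: centre of the underside, z up. Weighs 0.09 to 0.27 kg.
- jar_4: A square white plastic reagent jar, 56 x 56 mm, 100 mm tall to the top of its cap, body straight up to 68 mm; x and y are square to its sides. It carries a round grey screw cap, 42 mm across and 24 mm tall, centred on top (the best place to grip it). Origin: centre of the underside, z up. Weighs 0.09 to 0.27 kg.
- jar_5: An oblong white plastic reagent jar, 56 mm along its x by 76 mm along its y, 94 mm tall to the top of its cap, body straight up to 62 mm. In the tray its 76 mm side goes along the row. It carries a round grey screw cap, 42 mm across and 24 mm tall, centred on top (the best place to grip it). Origin: centre of the underside, z up. Weighs 0.09 to 0.27 kg.
- green_bottle: A green glass bottle with a black cap, 72 mm diameter, 190 mm tall. Not part of the job.
- beaker: A glass beaker, 64 mm diameter, 85 mm tall. Not part of the job.
- matchbox: A cardboard matchbox, 55 x 36 x 16 mm. Not part of the job.
- lighter: A blue gas lighter, 215 mm long, 18 mm thick, lying flat along its x; origin where handle and nozzle meet, handle to -x. Not part of the job.
- wash_bottle: A white wash bottle with a red top and bent spout, 60 mm diameter, 180 mm tall. Not part of the job.
- tub: A white lidded tub, 126 mm diameter, 117 mm tall, left of the shaker. Not part of the job.

How it is judged:
At the end, for the whole second after the job is handed in: Counter hand within 0.06 rad of its zero stop; every jar present upright (0.08 rad) and at rest on the tray floor, in one row, its origin at most 8 mm in front of or 6 mm behind the row line; clamp bar joint above 0.037 m (within 3 mm of a 56 mm deep row) (value of joint counter below 0.06 rad and value of joint clamp above 0.037 m and x of jar_1 in the frame of tray_row between -0.008 and 0.006 m and y of jar_1 in the frame of tray_row between -0.164 and 0.164 m and z of jar_1 in the frame of tray_row between -0.006 and 0.006 m and angle between each of jar_1, jar_2, jar_3, jar_4, jar_5's own z axis and vertical below 0.08 rad and linear speed of each of jar_1, jar_2, jar_3, jar_4, jar_5 below 0.02 m/s and x of jar_2 in the frame of tray_row between -0.008 and 0.006 m and y of jar_2 in the frame of tray_row between -0.164 and 0.164 m and z of jar_2 in the frame of tray_row between -0.006 and 0.006 m and x of jar_3 in the frame of tray_row between -0.008 and 0.006 m and y of jar_3 in the frame of tray_row between -0.164 and 0.164 m and z of jar_3 in the frame of tray_row between -0.006 and 0.006 m and x of jar_4 in the frame of tray_row between -0.008 and 0.006 m and y of jar_4 in the frame of tray_row between -0.164 and 0.164 m and z of jar_4 in the frame of tray_row between -0.006 and 0.006 m and x of jar_5 in the frame of tray_row between -0.008 and 0.006 m and y of jar_5 in the frame of tray_row between -0.164 and 0.164 m and z of jar_5 in the frame of tray_row between -0.006 and 0.006 m); the robot touches nothing.
It fails at once if a bystander (bottle, beaker, matchbox, lighter, wash bottle, tub) was pushed more than 6 cm or tipped over (distance of any of green_bottle, beaker, matchbox, lighter, wash_bottle, tub from where it was at the start of the episode above 0.06 m or angle between any of green_bottle, beaker, matchbox, lighter, wash_bottle, tub's own z axis and vertical above 0.6 rad).
Of jar_1, jar_2, jar_3, jar_4, jar_5 only 4 to 5 are there at a start; the rules pass over those that are not, and their reading is None.
At some moment in a run one of jar_3, jar_4, jar_5 may be knocked a few centimetres aside while the robot is not near it.
It also fails if it takes over 210 s, if anything falls off the work surface, if the arm or the gripper's body presses on something with over 40 N, if the wrist force passes 120 N, or if a joint passes its speed limit or range.

## Working session

There is one attempt and no reset: what is moved stays moved. The work goes in short steps, Python scripts to look and compute and a tool call to move; the robot and the scene stay as the last step left them, time stands still between calls to the robot, and variables do not carry over. Pictures are saved under pics/ and viewed, at most 14 in all, crops included, and the job is handed in when it is done.

Besides the shell and the picture viewer there is one more tool, called after ">>>" as a command line: name --argument value ..., lists and objects as JSON in quotes. step_arm: Moves the arm, as the interface text tells. Its arguments: {"type":"object","properties":{"motion":{"type":"array"},"force":{"type":"number"}},"required":["motion"]}

```bash
ls; mkdir -p pics; cat > h.py <<'E'
import numpy as np, cv2
from scipy.spatial.transform import Rotation as R
from plant import r
def snap(c,name=None):
    st=r.get_state(); s=r.snapshot(c)
    if name: cv2.imwrite('pics/'+name+'.png',s['pixels'][:,:,::-1])
    if c=='wrist':
        T=np.eye(4);T[:3,:3]=R.from_quat(st['eef_rot']).as_matrix();T[:3,3]=st['tool_pos']
        s['T']=T@np.array(s['mount'])
    else:
        T=np.eye(4);T[:3,:3]=R.from_quat(s['orientation']).as_matrix();T[:3,3]=s['xyz'];s['T']=T
    return s
def w(s,p): return s['T'][:3,:3]@np.array(p)+s['T'][:3,3]
def px(s,u,v):
    d=np.median(s['depth'][v-1:v+2,u-1:u+2]);return w(s,[(u-s['cx'])/s['fx']*d,(v-s['cy'])/s['fy']*d,d])
def cloud(s):
    v,u=np.mgrid[:480,:640];d=s['depth']
    P=np.stack([(u-s['cx'])/s['fx']*d,(v-s['cy'])/s['fy']*d,d],-1)
    return P@s['T'][:3,:3].T+s['T'][:3,3]
def find(s,c,t,n=6,th=.2):
    for k in r.search_frame(c,t)[:n]:
        if k['score']>th: print(c,t,round(k['score'],2),w(s,k['at']).round(3))
E
python3 - <<'E'
from h import *
print(r.get_state(), r.tip_reach)
for c in ['scene','side']:
    s=snap(c,c+'0'); print(c,s['xyz'],s['orientation'],s['fx'])
    for t in ['shaker','clamp_grip','counter_axis','jar_1','jar_3','jar_4','jar_5','green_bottle','beaker','matchbox','lighter','wash_bottle','tub']: find(s,c,t)
E
```

```text
pics
{'clock': 0.0, 'q': array([ 1.14180979,  0.68997442, -0.19449761,  1.56631431,  0.15730157,
        0.90251432, -0.21512429]), 'qd': array([ 6.99640946e-05, -5.49937100e-04, -7.12629535e-04,  3.37622874e-04,
       -5.57391642e-04,  5.78811644e-04,  3.49643082e-04]), 'joint_torque': array([-5.48761400e-04, -5.27558613e+01, -1.26705252e+00, -1.53426933e+01,
       -5.26948844e-02,  6.55384065e-03,  1.42853837e-04]), 'tool_pos': array([ 0.27871653, -0.55876155,  0.25992348]), 'eef_rot': array([ 9.73342277e-01,  2.29355584e-01, -2.78948820e-04, -8.66072751e-04]), 'contact_force': array([-0.5035123 , -0.07020935,  0.22955807]), 'moment': array([ 0.01778617, -0.0586568 ,  0.04457278]), 'finger_force': 0.0, 'opening': 1.0009894806119166} 0.022
scene [ 1.21040132 -0.43679858  1.12933937] [ 0.82855994  0.44400905 -0.15535307 -0.30366067] 528.4930686011369
scene shaker 0.77 [0.529 0.121 0.088]
scene clamp_grip 0.7 [0.559 0.137 0.125]
scene counter_axis 0.79 [0.533 0.124 0.083]
scene jar_1 0.98 [ 0.591 -0.299  0.073]
scene jar_1 0.67 [ 0.464 -0.187  0.062]
scene jar_1 0.6 [ 0.518 -0.44   
[... 1263 characters left out ...]
 0.568 -0.31   0.077]
side jar_3 0.71 [ 0.449 -0.34   0.061]
side jar_4 0.9 [ 0.5   -0.433  0.101]
side jar_4 0.88 [ 0.442 -0.197  0.062]
side jar_4 0.76 [ 0.568 -0.31   0.077]
side jar_4 0.71 [ 0.449 -0.34   0.061]
side jar_5 0.9 [ 0.5   -0.433  0.101]
side jar_5 0.88 [ 0.442 -0.197  0.062]
side jar_5 0.76 [ 0.568 -0.31   0.077]
side jar_5 0.71 [ 0.449 -0.34   0.061]
side green_bottle 0.39 [0.545 0.136 0.131]
side beaker 0.7 [ 0.361 -0.386  0.055]
side matchbox 0.7 [ 0.362 -0.233  0.022]
side matchbox 0.68 [ 0.57  -0.308  0.078]
side lighter 0.69 [ 0.75  -0.181  0.011]
side wash_bottle 0.93 [ 0.721 -0.356  0.114]
side wash_bottle 0.34 [ 0.443 -0.197  0.064]
side tub 0.72 [0.6   0.473 0.113]
```

View pics/scene0.png

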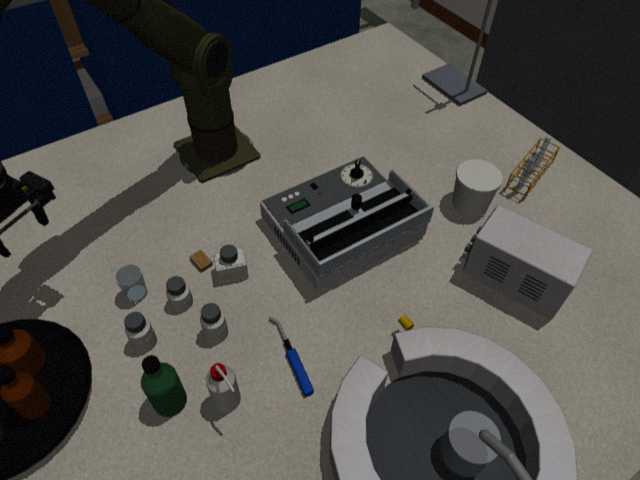

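View pics/side0.png

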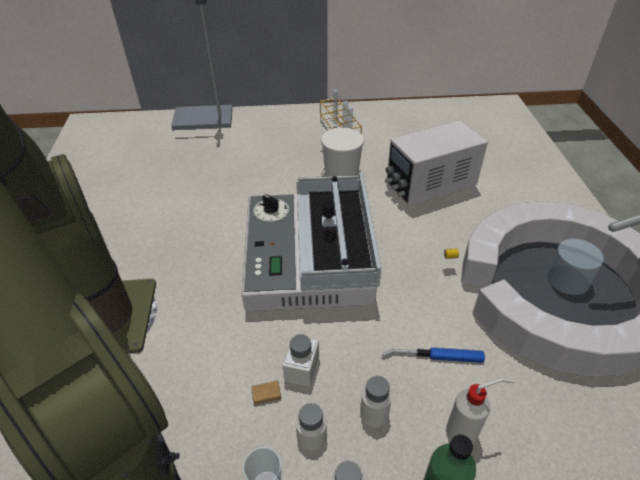

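The scene picture shows four jars: an angular one near (230,262) and round ones at (178,290), (213,318) and (138,328). The shaker is at (345,215) with the dial at (357,175), the bar grip at (356,203) and the tub behind it. The side view agrees: jars at (300,365), (312,425), (376,400) and (348,470).

```bash
cat >> h.py <<'E'
def local(P,xy,rad,zr):
    Q=P.reshape(-1,3);m=(np.hypot(Q[:,0]-xy[0],Q[:,1]-xy[1])<rad)&(Q[:,2]>zr[0])&(Q[:,2]<zr[1]);return Q[m]
def rect(Q): 
    return cv2.minAreaRect((Q[:,:2]*1000).astype(np.float32))
E
python3 - <<'E'
from h import *
S={c:snap(c) for c in ['scene','side']}
C={c:cloud(S[c]) for c in S}
print('bench',[ [px(S['scene'],u,v).round(4) for u,v in [(250,340),(120,250),(330,330)]],[px(S['side'],u,v).round(4) for u,v in [(200,400),(340,350)]]])
for n,xy in dict(A=(.46,-.19),B=(.585,-.305),C=(.445,-.335),D=(.51,-.437)).items():
  for c in C:
    Q=local(C[c],xy,.06,(.03,.2))
    if len(Q)<20: continue
    zt=np.percentile(Q[:,2],98); T=Q[Q[:,2]>zt-.006]
    print(n,c,len(Q),'top',zt.round(4),np.median(T[:,2]).round(4),'cap',[np.round(k,1) for k in rect(T)],'body',[np.round(k,1) for k in rect(Q)])
Q=np.vstack([local(C[c],(.55,.13),.26,(.066,.15)) for c in C])
for zr in [(.07,.08),(.08,.095),(.105,.125),(.128,.14),(.066,.15)]:
    q=Q[(Q[:,2]>zr[0])&(Q[:,2]<zr[1])]; print(zr,len(q),rect(q))
h,e=np.histogram(Q[:,2],np.arange(.066,.182,.004)); print(list(zip(e.round(3),h)))
np.save('/tmp/Q.npy',Q)
for c in C:
  a,b=(270,170) if c=='scene' else (240,170)
  im=S[c]['pixels'][b:b+140,a:a+190,::-1] if c=='scene' else S[c]['pixels'][b:b+140,a:a+150,::-1]
  cv2.imwrite(f'pics/{c}1.png',cv2.resize(im,None,fx=4,fy=4,interpolation=2))
E
```

```text
bench [[array([ 0.6339, -0.233 ,  0.    ]), array([ 0.2109, -0.3927,  0.0008]), array([ 7.163e-01, -6.090e-02,  2.000e-04])], [array([ 0.2361, -0.2289,  0.0007]), array([ 5.254e-01, -1.379e-01, -4.000e-04])]]
A scene 827 top 0.0954 0.0926 cap [array([ 440.4, -178.1]), array([39.6, 42.7]), np.float64(36.0)] body [array([ 443.3, -178.9]), array([75.5, 56.8]), np.float64(70.3)]
A side 1235 top 0.0974 0.0952 cap [array([ 440.7, -177.9]), array([42. , 39.2]), np.float64(85.8)] body [array([ 440.2, -177.8]), array([78.9, 56.9]), np.float64(70.5)]
B scene 731 top 0.1058 0.1029 cap [array([ 575.2, -292.5]), array([40.5, 41.1]), np.float64(32.3)] body [array([ 579.3, -291.9]), array([55.9, 49.8]), np.float64(84.7)]
B side 1102 top 0.1076 0.1052 cap [array([ 573.9, -291.4]), array([41.5, 40.2]), np.float64(83.5)] body [array([ 573.4, -295.3]), array([48.8, 55.4]), np.float64(90.0)]
C scene 575 top 0.0873 0.085 cap [array([ 450.3, -324.7]), array([42.1, 40.1]), np.float64(10.2)] body [array([ 455. , -324.5]), array([55.3, 50.1]), np.float64(87.1)]
C side 994 top 0.0895 0.087 cap [array([ 449.8,
[... 1354 characters left out ...]
(np.float64(0.098), np.int64(409)), (np.float64(0.102), np.int64(481)), (np.float64(0.106), np.int64(511)), (np.float64(0.11), np.int64(498)), (np.float64(0.114), np.int64(642)), (np.float64(0.118), np.int64(663)), (np.float64(0.122), np.int64(793)), (np.float64(0.126), np.int64(1189)), (np.float64(0.13), np.int64(935)), (np.float64(0.134), np.int64(604)), (np.float64(0.138), np.int64(117)), (np.float64(0.142), np.int64(19)), (np.float64(0.146), np.int64(29)), (np.float64(0.15), np.int64(0)), (np.float64(0.154), np.int64(0)), (np.float64(0.158), np.int64(0)), (np.float64(0.162), np.int64(0)), (np.float64(0.166), np.int64(0)), (np.float64(0.17), np.int64(0)), (np.float64(0.174), np.int64(0))]
```

View pics/side1.png

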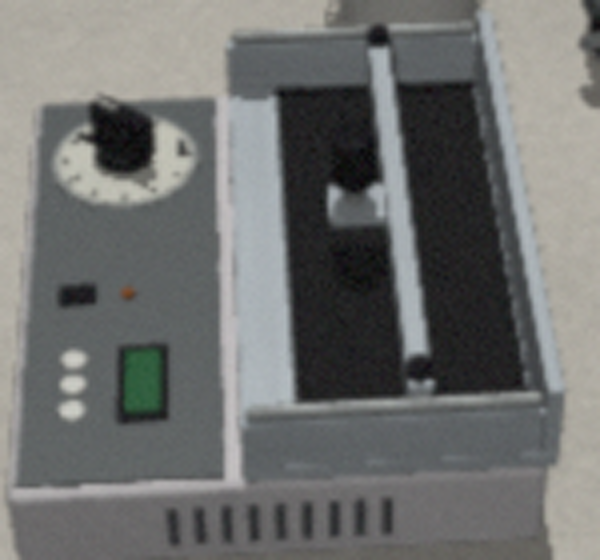

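The side crop shows the bar part-way back in the tray, from (378,35) to (420,370), with its grip at (355,165). The knob is at (123,140), its bar pointing up-left, and the pin is at (185,150).

```bash
python3 - <<'E'
from h import *
S={c:snap(c) for c in ['scene','side']}
C={c:cloud(S[c]) for c in S}
ya=np.radians(-1.5);Rz=np.array([[np.cos(ya),-np.sin(ya)],[np.sin(ya),np.cos(ya)]]);o=np.array([.477,.145])
for c in C:
    Q=local(C[c],(.48,.14),.27,(.01,.2)); L=(Q[:,:2]-o)@Rz
    def st(n,m): 
        if m.sum()>5: print(c,n,m.sum(),'x',np.percentile(L[m,0],[2,50,98]).round(4),'y',np.percentile(L[m,1],[2,50,98]).round(4),'z',np.percentile(Q[m,2],[2,50,98]).round(4))
    z=Q[:,2]
    st('rail top',(L[:,0]>.1)&(z>.130)&(z<.142))
    for y in (-.1,0,.1): 
        st('railtop y%.1f'%y,(L[:,0]>.1)&(z>.131)&(z<.142)&(abs(L[:,1]-y)<.05))
        st('railface y%.1f'%y,(L[:,0]>.1)&(z>.095)&(z<.128)&(abs(L[:,1]-y)<.05))
        st('bar top y%.1f'%y,(L[:,0]>.0)&(L[:,0]<.11)&(z>.122)&(z<.135)&(abs(L[:,1]-y)<.05))
        st('front y%.1f'%y,(L[:,0]<-.1)&(z>.02)&(z<.068)&(abs(L[:,1]-y)<.05))
    st('cheek-',(abs(L[:,0]-.07)<.06)&(z>.1)&(z<.13)&(L[:,1]<-.15))
    st('cheek+',(abs(L[:,0]-.07)<.06)&(z>.1)&(z<.13)&(L[:,1]>.15))
    st('grip',(z>.15)&(abs(L[:,1])<.1)); st('griptop',(z>.171)&(abs(L[:,1])<.1))
    m=(z>.112)&(z<.125)&(L[:,0]<-.02); st('knobtop',m); print(rect(Q[m]) if m.sum()>5 else '')
E
```

```text
scene rail top 495 x [0.1398 0.1465 0.152 ] y [-0.1678 -0.0102  0.1647] z [0.1304 0.1335 0.1378]
scene railtop y-0.1 144 x [0.1403 0.1463 0.1519] y [-0.147  -0.1002 -0.0529] z [0.1311 0.1336 0.1378]
scene railface y-0.1 266 x [0.1479 0.15   0.1519] y [-0.1481 -0.1004 -0.0529] z [0.0957 0.1117 0.1269]
scene bar top y-0.1 248 x [0.0673 0.0777 0.0852] y [-0.1475 -0.099  -0.052 ] z [0.1223 0.1276 0.1327]
scene railtop y0.0 126 x [0.1412 0.147  0.1523] y [-0.0471  0.0029  0.0482] z [0.1311 0.1341 0.138 ]
scene railface y0.0 258 x [0.1478 0.1501 0.1526] y [-0.0484 -0.0027  0.0469] z [0.0953 0.1116 0.1275]
scene bar top y0.0 300 x [0.0393 0.0744 0.0848] y [-0.0466 -0.0034  0.047 ] z [0.1224 0.1274 0.133 ]
scene front y0.0 6 x [-0.1323 -0.1279 -0.1123] y [-0.0354 -0.0142  0.0216] z [0.0663 0.0672 0.0677]
scene railtop y0.1 114 x [0.14   0.1463 0.1516] y [0.0525 0.0984 0.1477] z [0.1311 0.1335 0.1376]
scene railface y0.1 236 x [0.1477 0.1501 0.1527] y [0.0526 0.1005 0.1489] z [0.0955 0.1116 0.127 ]
scene bar top y0.1 221 x [0.0679 0.0779 0.0852] y [0.0538 0.1001 0.1474] z [0.1224 0.1278 0.132
[... 1434 characters left out ...]
 0.1469] z [0.0956 0.1101 0.1275]
side bar top y0.1 163 x [0.0677 0.0749 0.0833] y [0.0516 0.0973 0.1468] z [0.125  0.131  0.1342]
side cheek- 614 x [0.0135 0.0701 0.1263] y [-0.1732 -0.1698 -0.157 ] z [0.1011 0.118  0.1294]
side cheek+ 402 x [0.0123 0.0603 0.1288] y [0.1599 0.1663 0.1721] z [0.1005 0.1164 0.1294]
side grip 150 x [0.0371 0.0484 0.0606] y [-0.0133 -0.0057  0.0096] z [0.1505 0.1704 0.1782]
side griptop 72 x [0.0375 0.0488 0.0605] y [-0.0116 -0.0022  0.0116] z [0.1712 0.1758 0.1785]
side knobtop 108 x [-0.1104 -0.088  -0.0204] y [-0.1706  0.1048  0.1704] z [0.1125 0.1177 0.1213]
((411.38336181640625, 148.6153106689453), (347.7040100097656, 90.28718566894531), 88.60865020751953)
```

>>> step_arm --motion '[{"dp": [0, 0, -30], "twist": [0, 0, -0.18], "hand": 0}, {"dp": [0, 0, -60], "twist": [0, 0, -0.36], "hand": 0}, {"dp": [0, 0, -90], "twist": [0, 0, -0.54], "hand": 0}, {"dp": [0, 0, -120], "twist": [0, 0, -0.72], "hand": 0}, {"dp": [0, 0, -140], "twist": [0, 0, -0.9], "hand": 0}]'

```text
clock: 2.22
tool_pos: [0.2792, -0.5595, 0.4024]
eef_rot: [0.775, 0.632, -0.0, 0.001]
contact_force: [-0.4, -0.3, 0.2]
opening: 0.503
finger_force: 0.0
```

>>> step_arm --motion '[{"dp": [59, 8, 0], "twist": [0, 0, -0.176], "hand": 0.1}, {"dp": [119, 16, 0], "twist": [0, 0, -0.176], "hand": 0.1}, {"dp": [178, 24, 0], "twist": [0, 0, -0.176], "hand": 0.1}, {"dp": [238, 32, 0], "twist": [0, 0, -0.176], "hand": 0.1}, {"dp": [297, 40, 0], "twist": [0, 0, -0.176], "hand": 0.1}]'

```text
clock: 2.85
tool_pos: [0.3799, -0.2751, 0.401]
eef_rot: [0.718, 0.696, 0.0, 0.0]
contact_force: [0.7, -0.6, 0.8]
opening: 0.548
finger_force: 0.0
```

>>> step_arm --motion '[{"dp": [53, 17, 0], "twist": [0, 0, 0], "hand": 0.1}, {"dp": [106, 34, 0], "twist": [0, 0, 0], "hand": 0.1}, {"dp": [159, 51, 0], "twist": [0, 0, 0], "hand": 0.1}, {"dp": [212, 68, 0], "twist": [0, 0, 0], "hand": 0.1}, {"dp": [265, 85, 0], "twist": [0, 0, 0], "hand": 0.1}]'

```text
clock: 3.48
tool_pos: [0.4734, -0.0133, 0.4009]
eef_rot: [0.719, 0.696, 0.0, 0.0]
contact_force: [1.0, 0.5, -0.0]
opening: 0.553
finger_force: 0.0
```

>>> step_arm --motion '[{"dp": [53, 17, 0], "twist": [0, 0, 0], "hand": 0.1}, {"dp": [106, 34, 0], "twist": [0, 0, 0], "hand": 0.1}, {"dp": [158, 52, 20], "twist": [0, 0, 0], "hand": 0.1}, {"dp": [158, 52, 20], "twist": [0, 0, 0], "hand": 0.1}]'

```text
clock: 3.98
tool_pos: [0.5293, 0.1464, 0.3794]
eef_rot: [0.716, 0.699, 0.0, -0.002]
contact_force: [-0.6, -1.1, 0.1]
opening: 0.55
finger_force: 0.0
```

```bash
cat >> h.py <<'E'
def yaw(): 
    M=R.from_quat(r.get_state()['eef_rot']).as_matrix();return np.arctan2(M[1,0],M[0,0])
def go(t,y=None):
    st=r.get_state();M=R.from_quat(st['eef_rot']).as_matrix()
    print('t',round(st['clock'],1),'pos',st['tool_pos'].round(4),'yaw',np.degrees(yaw()).round(1),'q',st['q'].round(2),'dp',((np.array(t)-st['tool_pos'])@M*1000).round(1), 'twz',None if y is None else round(-(np.radians(y)-yaw()),3))
def fish(s,P):
    p=np.linalg.inv(s['T'])@np.append(P,1);h=np.hypot(p[0],p[1]);k=np.arctan2(h,p[2])
    return np.array([s['cx']+s['fx']*k*p[0]/h,s['cy']+s['fy']*k*p[1]/h])
def fcloud(s):
    v,u=np.mgrid[:480,:640];a=(u-s['cx'])/s['fx'];b=(v-s['cy'])/s['fy'];k=np.hypot(a,b)+1e-9;d=s['depth']
    t=np.where(k<1.4,np.tan(np.minimum(k,1.4)),0)/k
    P=np.stack([a*t*d,b*t*d,d],-1);return P@s['T'][:3,:3].T+s['T'][:3,3]
SH=(np.array([.477,.145]),np.radians(-1.5))
def sh(x,y,z):
    c,s_=np.cos(SH[1]),np.sin(SH[1]);return np.array([SH[0][0]+c*x-s_*y,SH[0][1]+s_*x+c*y,z])
def loc(P):
    c,s_=np.cos(SH[1]),np.sin(SH[1]);return (P[:,:2]-SH[0])@np.array([[c,-s_],[s_,c]])
E
python3 - <<'E'
from h import *
s=snap('wrist','wrist0');go(sh(.0493,-.001,.160),88.5)
F=fcloud(s); Q=F.reshape(-1,3); L=loc(Q); z=Q[:,2]
m=(z>.165)&(z<.18)&(abs(L[:,1])<.05)&(abs(L[:,0])<.1); print('grip',m.sum(),L[m].mean(0) if m.any() else '')
m=(z>.110)&(z<.125)&(abs(L[:,1]-.1)<.06)&(abs(L[:,0]+.09)<.06); print('knob',m.sum(), L[m].mean(0) if m.any() else '',rect(np.c_[L[m],z[m]]) if m.sum()>5 else '')
print('knob px',fish(s,sh(-.089,.105,.11)))
E
```

```text
t 4.0 pos [0.5295 0.1434 0.3799] yaw 88.4 q [ 0.04  0.51 -0.65  1.61  0.33  1.13 -0.71] dp [ -0.8  -2.8 219.9] twz -0.002
grip 624 [0.0472931  0.00363388]
knob 527 [-0.09214055  0.10685364] ((-93.04258728027344, 107.22840881347656), (14.626405715942383, 44.57823181152344), 50.39461898803711)
knob px [192.79985843 109.58781828]
```

View pics/wrist0.png

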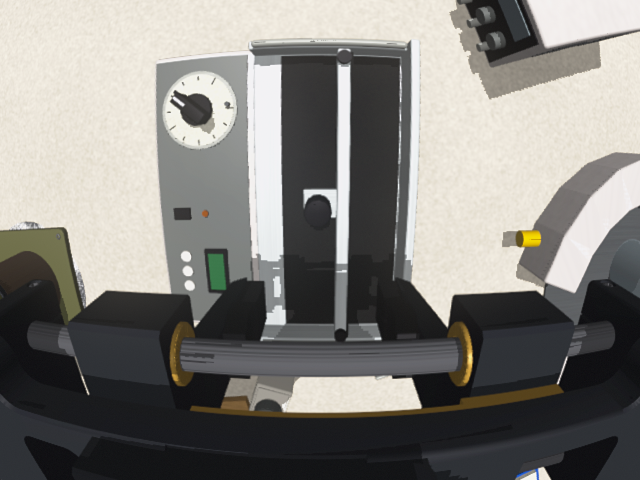

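The wrist picture shows the grip at (318,212), the dial centre at (199,109) and the pin at (228,104). The knob's white-marked end points up-left to (172,95), about 140° anticlockwise of the shaker's +x. The counter is therefore about 3.8 rad clockwise of zero. Next I grasp the grip and draw the bar forward 40 mm.

>>> step_arm --motion '[{"dp": [0, -3, 55], "twist": [0, 0, 0], "hand": 0.1}, {"dp": [0, -3, 110], "twist": [0, 0, 0], "hand": 0.1}, {"dp": [0, -3, 165], "twist": [0, 0, 0], "hand": 0.1}, {"dp": [0, -3, 200], "twist": [0, 0, 0], "hand": 0.1}, {"dp": [0, -3, 219], "twist": [0, 0, 0], "hand": 0.1}]'

```text
clock: 4.65
tool_pos: [0.5265, 0.1389, 0.1603]
eef_rot: [0.719, 0.695, -0.001, 0.0]
contact_force: [0.7, 0.3, 0.8]
opening: 0.548
finger_force: 0.0
```

>>> step_arm --motion '[{"dp": [0, 0, 0], "twist": [0, 0, 0], "hand": -1}, {"dp": [0, 0, 0], "twist": [0, 0, 0], "hand": -1}, {"dp": [0, 0, 0], "twist": [0, 0, 0], "hand": -1}, {"dp": [0, 0, 0], "twist": [0, 0, 0], "hand": -1}]' --force 25

```text
clock: 5.15
tool_pos: [0.5267, 0.141, 0.1628]
eef_rot: [0.718, 0.696, -0.0, 0.001]
contact_force: [-3.5, -1.8, 7.3]
opening: 0.289
finger_force: 25.0
```

>>> step_arm --motion '[{"dp": [0, -10, 0], "twist": [0, 0, 0], "hand": -1}, {"dp": [0, -20, 0], "twist": [0, 0, 0], "hand": -1}, {"dp": [0, -30, 0], "twist": [0, 0, 0], "hand": -1}, {"dp": [0, -41, 0], "twist": [0, 0, 0], "hand": -1}, {"dp": [0, -41, 0], "twist": [0, 0, 0], "hand": -1}]'

```text
clock: 5.78
tool_pos: [0.4865, 0.1421, 0.1627]
eef_rot: [0.719, 0.695, 0.0, 0.001]
contact_force: [-0.2, -3.6, 8.0]
opening: 0.285
finger_force: 25.0
```

```bash
python3 - <<'E'
from h import *
print({k:np.round(v,3) for k,v in r.get_state().items() if k in('contact_force','opening','finger_force')},loc(r.get_state()['tool_pos'][None]))
for n,k in dict(up=sh(.0095,0,.2),a=sh(-.0905,.105,.18)).items(): go(k,88.5)
E
```

```text
{'contact_force': array([-0.187, -3.614,  8.04 ]), 'finger_force': np.float64(25.008), 'opening': np.float64(0.285)} [[ 0.00961616 -0.00268831]]
t 5.8 pos [0.4865 0.1421 0.1627] yaw 88.1 q [-0.1   0.72 -0.45  2.    0.6   0.55 -1.01] dp [  2.6  -0.1 -37.3] twz -0.006
t 5.8 pos [0.4865 0.1421 0.1627] yaw 88.1 q [-0.1   0.72 -0.45  2.    0.6   0.55 -1.01] dp [ 107.  -100.8  -17.6] twz -0.006
```

>>> step_arm --motion '[{"dp": [0, 0, 0], "twist": [0, 0, 0], "hand": 0.1}, {"dp": [0, 0, 0], "twist": [0, 0, 0], "hand": 0.1}, {"dp": [0, 0, -30], "twist": [0, 0, 0], "hand": 0.1}, {"dp": [0, 0, -70], "twist": [0, 0, 0], "hand": 0.1}]'

```text
clock: 6.28
tool_pos: [0.4854, 0.1431, 0.2317]
eef_rot: [0.718, 0.696, -0.001, -0.001]
contact_force: [0.2, -0.4, -0.7]
opening: 0.55
finger_force: 0.0
```

>>> step_arm --motion '[{"dp": [21, -20, 0], "twist": [0, 0, 0.18], "hand": 0.1}, {"dp": [43, -40, 0], "twist": [0, 0, 0.36], "hand": 0.1}, {"dp": [64, -60, 0], "twist": [0, 0, 0.54], "hand": 0.1}, {"dp": [86, -80, 0], "twist": [0, 0, 0.72], "hand": 0.1}, {"dp": [107, -101, 0], "twist": [0, 0, 0.9], "hand": 0.1}]'

```text
clock: 6.9
tool_pos: [0.3877, 0.2543, 0.2316]
eef_rot: [0.95, 0.312, 0.0, -0.0]
contact_force: [0.1, 0.8, 0.1]
opening: 0.55
finger_force: 0.0
```

>>> step_arm --motion '[{"dp": [0, 0, 0], "twist": [0, 0, 0.18], "hand": 0.1}, {"dp": [0, 0, 0], "twist": [0, 0, 0.36], "hand": 0.1}, {"dp": [0, 0, 0], "twist": [0, 0, 0.54], "hand": 0.1}, {"dp": [0, 0, 0], "twist": [0, 0, 0.72], "hand": 0.1}, {"dp": [0, 0, 0], "twist": [0, 0, 0.9], "hand": 0.1}]'

```text
clock: 7.52
tool_pos: [0.3882, 0.2536, 0.2315]
eef_rot: [0.991, -0.133, -0.0, -0.0]
contact_force: [-0.3, -0.3, -0.0]
opening: 0.547
finger_force: 0.0
```

>>> step_arm --motion '[{"dp": [0, 0, 0], "twist": [0, 0, 0.18], "hand": 0.1}, {"dp": [0, 0, 0], "twist": [0, 0, 0.36], "hand": 0.1}, {"dp": [0, 0, 0], "twist": [0, 0, 0.47], "hand": 0.1}, {"dp": [0, 0, 0], "twist": [0, 0, 0.47], "hand": 0.1}]'

```text
clock: 8.02
tool_pos: [0.3882, 0.2536, 0.2314]
eef_rot: [0.934, -0.356, 0.0, 0.0]
contact_force: [0.4, -0.5, 0.6]
opening: 0.552
finger_force: 0.0
```

```bash
python3 - <<'E'
from h import *
s=snap('wrist','wrist1');go(sh(-.0905,.105,.111),-41.5)
F=fcloud(s); Q=F.reshape(-1,3); L=loc(Q); z=Q[:,2]
m=(z>.110)&(z<.125)&(abs(L[:,1]-.1)<.06)&(abs(L[:,0]+.09)<.06); print('knob',m.sum(), rect(np.c_[L[m],z[m]]) if m.sum()>5 else '')
find(s,'wrist','counter_axis')
S={c:snap(c) for c in ['scene','side']}
for c in S:
    Q=cloud(S[c]).reshape(-1,3);L=loc(Q);z=Q[:,2]
    for n,m in dict(grip=(z>.171)&(z<.18)&(abs(L[:,1])<.04)&(abs(L[:,0]-.02)<.05), knob=(z>.11)&(z<.122)&(abs(L[:,1]-.1)<.05)&(abs(L[:,0]+.09)<.05)).items():
        if m.sum()>5: print(c,n,m.sum(),rect(np.c_[L[m],z[m]]))
E
```

```text
t 8.1 pos [0.3882 0.2535 0.2315] yaw -41.7 q [-0.88  0.55  0.31  2.08 -0.31  0.55 -2.64] dp [1.600e+00 1.000e-01 1.205e+02] twz -0.004
knob 1324 ((-93.05438232421875, 107.23158264160156), (13.720122337341309, 43.914154052734375), 50.04497146606445)
wrist counter_axis 0.95 [0.445 0.214 0.076]
wrist counter_axis 0.25 [0.39  0.257 0.115]
scene grip 46 ((11.259761810302734, -0.4360084533691406), (22.91551971435547, 21.705280303955078), 57.87786102294922)
scene knob 60 ((-89.96661376953125, 104.00031280517578), (13.49570369720459, 45.71894836425781), 50.49711608886719)
side grip 77 ((9.82405948638916, 2.6562442779541016), (26.839841842651367, 23.14281463623047), 87.55411529541016)
side knob 99 ((-92.11396026611328, 104.48899841308594), (16.88827133178711, 44.67988586425781), 48.26062774658203)
```

View pics/wrist1.png

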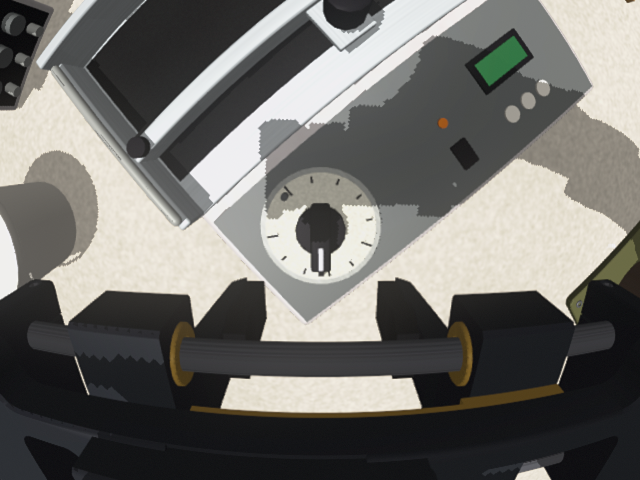

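The knob sits at (320,235), directly below the hand, with its white mark at (320,260) and the pin at (284,196). That confirms 140°, and the bar is square to the fingers. Now I grasp it and turn anticlockwise.

>>> step_arm --motion '[{"dp": [0, 0, 50], "twist": [0, 0, 0], "hand": 0.1}, {"dp": [0, 0, 90], "twist": [0, 0, 0], "hand": 0.1}, {"dp": [0, 0, 119], "twist": [0, 0, 0], "hand": 0.1}, {"dp": [0, 0, 119], "twist": [0, 0, 0], "hand": 0.1}]'

```text
clock: 8.72
tool_pos: [0.3877, 0.2524, 0.1114]
eef_rot: [0.934, -0.358, -0.002, 0.001]
contact_force: [0.0, 0.1, 0.5]
opening: 0.548
finger_force: 0.0
```

>>> step_arm --motion '[{"dp": [0, 0, 0], "twist": [0, 0, 0], "hand": -1}, {"dp": [0, 0, 0], "twist": [0, 0, 0], "hand": -1}, {"dp": [0, 0, 0], "twist": [0, 0, 0], "hand": -1}, {"dp": [0, 0, 0], "twist": [0, 0, 0], "hand": -1}, {"dp": [0, 0, 0], "twist": [0, 0, 0], "hand": -1}]' --force 15

```text
clock: 9.35
tool_pos: [0.3888, 0.2534, 0.1133]
eef_rot: [0.934, -0.357, 0.0, -0.001]
contact_force: [-0.2, 0.0, 6.8]
opening: 0.158
finger_force: 15.0
```

>>> step_arm --motion '[{"dp": [0, 0, 0], "twist": [0, 0, -0.15], "hand": -1}, {"dp": [0, 0, 0], "twist": [0, 0, -0.3], "hand": -1}, {"dp": [0, 0, 0], "twist": [0, 0, -0.45], "hand": -1}, {"dp": [0, 0, 0], "twist": [0, 0, -0.6], "hand": -1}, {"dp": [0, 0, 0], "twist": [0, 0, -0.75], "hand": -1}]'

```text
clock: 9.98
tool_pos: [0.3893, 0.2546, 0.1133]
eef_rot: [1.0, 0.012, 0.001, -0.001]
contact_force: [-0.1, 2.7, 4.5]
opening: 0.16
finger_force: 15.0
```

>>> step_arm --motion '[{"dp": [0, 0, 0], "twist": [0, 0, -0.18], "hand": -1}, {"dp": [0, 0, 0], "twist": [0, 0, -0.36], "hand": -1}, {"dp": [0, 0, 0], "twist": [0, 0, -0.54], "hand": -1}, {"dp": [0, 0, 0], "twist": [0, 0, -0.72], "hand": -1}, {"dp": [0, 0, 0], "twist": [0, 0, -0.9], "hand": -1}]'

```text
clock: 10.6
tool_pos: [0.3886, 0.2559, 0.1133]
eef_rot: [0.895, 0.447, 0.002, -0.002]
contact_force: [-4.0, 4.2, 4.3]
opening: 0.157
finger_force: 15.0
```

>>> step_arm --motion '[{"dp": [0, 0, 0], "twist": [0, 0, -0.18], "hand": -1}, {"dp": [0, 0, 0], "twist": [0, 0, -0.36], "hand": -1}, {"dp": [0, 0, 0], "twist": [0, 0, -0.54], "hand": -1}, {"dp": [0, 0, 0], "twist": [0, 0, -0.72], "hand": -1}, {"dp": [0, 0, 0], "twist": [0, 0, -0.9], "hand": -1}]'

```text
clock: 11.22
tool_pos: [0.3872, 0.2562, 0.1133]
eef_rot: [0.611, 0.792, 0.002, -0.002]
contact_force: [-6.6, 4.9, 6.6]
opening: 0.156
finger_force: 15.0
```

>>> step_arm --motion '[{"dp": [0, 0, 0], "twist": [0, 0, -0.18], "hand": -1}, {"dp": [0, 0, 0], "twist": [0, 0, -0.36], "hand": -1}, {"dp": [0, 0, 0], "twist": [0, 0, -0.54], "hand": -1}, {"dp": [0, 0, 0], "twist": [0, 0, -0.72], "hand": -1}, {"dp": [0, 0, 0], "twist": [0, 0, -0.9], "hand": -1}]'

```text
clock: 11.85
tool_pos: [0.3861, 0.2553, 0.1133]
eef_rot: [0.205, 0.979, 0.002, -0.002]
contact_force: [-7.2, 2.7, 6.4]
opening: 0.157
finger_force: 15.0
```

```bash
python3 - <<'E'
from h import *
st=r.get_state();print(st['contact_force'].round(1),st['moment'].round(2),st['opening']);go(st['tool_pos'],178.5)
E
```

```text
[-7.2  2.7  6.4] [ 0.57  1.37 -0.01] 0.15680040123753103
t 11.8 pos [0.3861 0.2553 0.1133] yaw 156.3 q [-0.35  0.81 -0.54  2.15  1.    0.45 -0.54] dp [0. 0. 0.] twz -0.388
```

>>> step_arm --motion '[{"dp": [0, 0, 0], "twist": [0, 0, -0.15], "hand": -1}, {"dp": [0, 0, 0], "twist": [0, 0, -0.3], "hand": -1}, {"dp": [0, 0, 0], "twist": [0, 0, -0.39], "hand": -1}, {"dp": [0, 0, 0], "twist": [0, 0, -0.42], "hand": -1}, {"dp": [0, 0, 0], "twist": [0, 0, -0.45], "hand": -1}]'

```text
clock: 12.48
tool_pos: [0.3862, 0.2546, 0.1132]
eef_rot: [-0.015, 1.0, 0.002, -0.001]
contact_force: [-5.6, 1.5, 6.3]
opening: 0.158
finger_force: 15.0
```

```bash
python3 - <<'E'
from h import *
st=r.get_state();print(st['contact_force'].round(1),st['moment'].round(2),st['opening']);go(st['tool_pos'],178.5)
E
```

```text
[-5.6  1.5  6.3] [ 0.51  1.16 -0.33] 0.158444181817129
t 12.5 pos [0.3862 0.2546 0.1132] yaw -178.3 q [-0.28  0.83 -0.65  2.15  1.07  0.53 -0.17] dp [0. 0. 0.] twz -6.228
```

>>> step_arm --motion '[{"dp": [0, 0, 0], "twist": [0, 0, 0], "hand": 0.1}, {"dp": [0, 0, 0], "twist": [0, 0, 0], "hand": 0.1}, {"dp": [0, 0, -50], "twist": [0, 0, 0], "hand": 0.1}, {"dp": [0, 0, -110], "twist": [0, 0, 0], "hand": 0.1}, {"dp": [0, 0, -150], "twist": [0, 0, 0], "hand": 0.1}]'

```text
clock: 13.1
tool_pos: [0.3889, 0.253, 0.2649]
eef_rot: [-0.013, 1.0, 0.0, 0.001]
contact_force: [1.1, 0.1, -0.5]
opening: 0.548
finger_force: 0.0
```

```bash
python3 - <<'E'
from h import *
s=snap('wrist','wrist2')
c=fish(s,sh(-.0915,.1055,.1)).astype(int); print(c)
im=s['pixels'][:,:,::-1]; y0,x0=max(c[1]-75,0),max(c[0]-100,0)
cv2.imwrite('pics/dial.png',cv2.resize(im[y0:y0+150,x0:x0+200],None,fx=3,fy=3,interpolation=2))
S={k:snap(k) for k in ['scene','side']}
for k,s in list(S.items())+[('wrist',s)]:
    Q=(fcloud(s) if k=='wrist' else cloud(s)).reshape(-1,3);L=loc(Q);z=Q[:,2]
    m=(z>.11)&(z<.122)&(abs(L[:,1]-.105)<.04)&(abs(L[:,0]+.09)<.04)
    if m.sum()>5: print(k,m.sum(),rect(np.c_[L[m],z[m]]), np.degrees(np.arctan2(*np.linalg.svd(L[m]-L[m].mean(0),full_matrices=False)[2][0][::-1])))
for n,xy in dict(A=(.44,-.178),B=(.574,-.292),C=(.450,-.3245),D=(.5035,-.441)).items():
  for c in S:
    Q=local(cloud(S[c]),xy,.06,(.03,.2))
    if len(Q)<20: print(n,'?');continue
    zt=np.percentile(Q[:,2],98); T=Q[Q[:,2]>zt-.006]
    print(n,c,zt.round(3),[np.round(k,1) for k in rect(T)],'body',[np.round(k,1) for k in rect(Q)])
go(r.get_state()['tool_pos'],88.5)
E
```

```text
[319 222]
scene 68 ((-89.858154296875, 104.33783721923828), (16.58501625061035, 47.99216842651367), 87.59231567382812) -0.19810997228323787
side 102 ((-91.73155212402344, 104.48149871826172), (21.71275520324707, 43.81990051269531), 79.3793716430664) -1.667085790697998
wrist 1042 ((-93.52616882324219, 107.35018157958984), (45.16428756713867, 14.191779136657715), 0.33431264758110046) -0.39324578140447364
A scene 0.095 [array([ 441.1, -178. ]), array([40.2, 40.9]), np.float64(44.7)] body [array([ 440.8, -178.2]), array([75.8, 63.7]), np.float64(70.7)]
A side 0.097 [array([ 439.9, -178. ]), array([41., 42.]), np.float64(10.5)] body [array([ 439.9, -178.3]), array([79.1, 57.1]), np.float64(71.8)]
B scene 0.106 [array([ 575.7, -291.1]), array([41.4, 40.8]), np.float64(3.4)] body [array([ 577.9, -293.2]), array([56.2, 50.3]), np.float64(57.5)]
B side 0.107 [array([ 573.5, -291.8]), array([41.7, 39.7]), np.float64(80.2)] body [array([ 573.1, -295.9]), array([48.8, 55.8]), np.float64(84.8)]
C scene 0.088 [array([ 450.9, -325.1]), array([39.5, 40.2]), np.float64(70.0)] body [array([ 455.3, -324.3]), array([55.6, 50.4]), np.float64(88.6)]
C side 0.089 [array([ 449.5, -324.5]), array([42.5, 41.5]), np.float64(47.7)] body [array([ 448.8, -327.3]), array([50. , 55.2]), np.float64(66.1)]
D scene 0.106 [array([ 503.3, -440.4]), array([41.1, 42.8]), np.float64(56.8)] body [array([ 506.6, -441.6]), array([55.2, 52.4]), np.float64(69.3)]
D side 0.108 [array([ 503.4, -434.1]), array([32.1, 41.2]), np.float64(84.6)] body [array([ 503.5, -434.1]), array([32.1, 53.7]), np.float64(84.6)]
t 13.2 pos [0.3896 0.2533 0.2641] yaw -178.5 q [-0.1   0.61 -0.92  2.01  0.66  0.84  0.2 ] dp [0. 0. 0.] twz -4.661
```

View pics/dial.png

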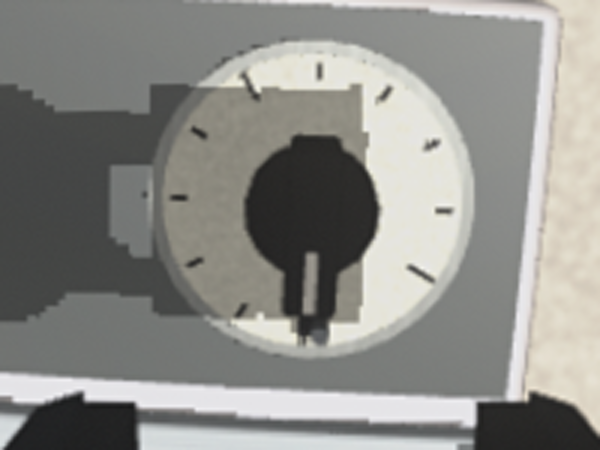

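The dial crop shows the hand (310,330) right against the pin (320,332). The knob's angle measures about 0, so the counter is home. The jars haven't moved, and I start with the oblong one (A).

>>> step_arm --motion '[{"dp": [-4, -43, 0], "twist": [0, 0, 0.18], "hand": 0.6}, {"dp": [-8, -86, 0], "twist": [0, 0, 0.36], "hand": 0.6}, {"dp": [-12, -129, 0], "twist": [0, 0, 0.54], "hand": 0.6}, {"dp": [-16, -172, 0], "twist": [0, 0, 0.72], "hand": 0.6}, {"dp": [-20, -216, 0], "twist": [0, 0, 0.9], "hand": 0.6}]'

```text
clock: 13.88
tool_pos: [0.4137, 0.0355, 0.2614]
eef_rot: [0.426, 0.905, -0.001, -0.001]
contact_force: [1.0, 0.7, 0.9]
opening: 0.795
finger_force: 0.0
```

>>> step_arm --motion '[{"dp": [-36, -24, 0], "twist": [0, 0, 0.18], "hand": 0.6}, {"dp": [-72, -48, 0], "twist": [0, 0, 0.36], "hand": 0.6}, {"dp": [-109, -71, 0], "twist": [0, 0, 0.54], "hand": 0.6}, {"dp": [-145, -95, 0], "twist": [0, 0, 0.72], "hand": 0.6}, {"dp": [-182, -119, 0], "twist": [0, 0, 0.9], "hand": 0.6}]'

```text
clock: 14.5
tool_pos: [0.439, -0.18, 0.2612]
eef_rot: [0.777, 0.63, -0.001, -0.001]
contact_force: [0.4, -0.2, -0.2]
opening: 0.801
finger_force: 0.0
```

>>> step_arm --motion '[{"dp": [0, 0, 0], "twist": [0, 0, 0.137], "hand": 0.6}, {"dp": [0, 0, 0], "twist": [0, 0, 0.137], "hand": 0.6}]'

```text
clock: 14.75
tool_pos: [0.4391, -0.1787, 0.2614]
eef_rot: [0.816, 0.578, -0.001, -0.001]
contact_force: [-0.1, -0.3, 0.5]
opening: 0.798
finger_force: 0.0
```

```bash
cat >> h.py <<'E'
JAR=dict(A=(.4405,-.178),B=(.5745,-.292),C=(.450,-.3245),D=(.5035,-.4405))
def jars():
    S={k:snap(k) for k in ['scene','side']}
    for n,xy in JAR.items():
      for c in S:
        Q=local(cloud(S[c]),xy,.07,(.03,.125))
        if len(Q)<20: print(n,c,'?');continue
        zt=np.percentile(Q[:,2],98); T=Q[Q[:,2]>zt-.006]; print(n,c,zt.round(3),np.round(rect(T)[0],1),np.round(rect(T)[1],0),'body',np.round(rect(Q)[1],0),round(rect(Q)[2],1))
E
python3 - <<'E'
from h import *
jars(); go([.4405,-.178,.088],70.5)
E
```

```text
A scene 0.096 [ 441.7 -178.5] [42. 39.] body [76. 58.] 72.0
A side 0.097 [ 440.5 -178.2] [43. 41.] body [78. 57.] 70.8
B scene 0.106 [ 574.6 -291.2] [41. 41.] body [55. 52.] 61.3
B side 0.107 [ 573.7 -291.1] [42. 40.] body [50. 56.] 85.9
C scene 0.088 [ 451.  -324.5] [41. 41.] body [55. 51.] 65.5
C side 0.089 [ 450.1 -323.7] [41. 40.] body [50. 56.] 69.6
D scene 0.106 [ 503.9 -441.3] [40. 42.] body [50. 55.] 9.2
D side 0.108 [ 503.5 -435.1] [30. 41.] body [30. 54.] 80.6
t 14.8 pos [ 0.4395 -0.1777  0.2619] yaw 70.8 q [ 0.56  0.52 -0.41  2.    0.32  0.69 -0.39] dp [1.000e-01 1.400e+00 1.739e+02] twz 0.005
```

>>> step_arm --motion '[{"dp": [0, 1, 60], "twist": [0, 0, 0], "hand": 0.6}, {"dp": [0, 1, 115], "twist": [0, 0, 0], "hand": 0.6}, {"dp": [0, 1, 155], "twist": [0, 0, 0], "hand": 0.6}, {"dp": [0, 1, 173], "twist": [0, 0, 0], "hand": 0.6}, {"dp": [0, 1, 173], "twist": [0, 0, 0], "hand": 0.6}]'

```text
clock: 15.48
tool_pos: [0.4403, -0.1774, 0.0884]
eef_rot: [0.815, 0.579, -0.001, -0.001]
contact_force: [-0.3, 0.3, 0.2]
opening: 0.8
finger_force: 0.0
```

>>> step_arm --motion '[{"dp": [0, 0, 0], "twist": [0, 0, 0], "hand": -1}, {"dp": [0, 0, 0], "twist": [0, 0, 0], "hand": -1}, {"dp": [0, 0, 0], "twist": [0, 0, 0], "hand": -1}, {"dp": [0, 0, 0], "twist": [0, 0, 0], "hand": -1}, {"dp": [0, 0, 0], "twist": [0, 0, 0], "hand": -1}]' --force 30

```text
clock: 16.1
tool_pos: [0.4411, -0.1787, 0.0904]
eef_rot: [0.816, 0.578, 0.0, 0.0]
contact_force: [-1.5, -0.3, 6.0]
opening: 0.467
finger_force: 29.9
```

>>> step_arm --motion '[{"dp": [0, 0, -30], "twist": [0, 0, 0], "hand": -1}, {"dp": [0, 0, -70], "twist": [0, 0, 0], "hand": -1}, {"dp": [0, 0, -120], "twist": [0, 0, 0], "hand": -1}, {"dp": [0, 0, -170], "twist": [0, 0, 0], "hand": -1}, {"dp": [0, 0, -200], "twist": [0, 0, 0], "hand": -1}]'

```text
clock: 16.73
tool_pos: [0.4414, -0.1787, 0.292]
eef_rot: [0.816, 0.578, 0.001, 0.001]
contact_force: [0.0, 0.3, -1.1]
opening: 0.469
finger_force: 30.0
```

```bash
python3 - <<'E'
from h import *
st=r.get_state();print(st['contact_force'],st['opening'],st['finger_force']);go(sh(.1105,.0985,.175),88.5)
E
```

```text
[ 0.01888301  0.34621675 -1.0565293 ] 0.46906024262486157 29.984784917905927
t 16.7 pos [ 0.4414 -0.1787  0.292 ] yaw 70.6 q [ 0.6   0.48 -0.47  1.95  0.3   0.78 -0.38] dp [4.449e+02 4.000e-01 1.170e+02] twz -0.313
```

>>> step_arm --motion '[{"dp": [40, 0, 0], "twist": [0, 0, -0.06], "hand": -1}, {"dp": [90, 0, 0], "twist": [0, 0, -0.13], "hand": -1}, {"dp": [140, 0, 0], "twist": [0, 0, -0.19], "hand": -1}, {"dp": [195, 0, 0], "twist": [0, 0, -0.25], "hand": -1}, {"dp": [250, 0, 0], "twist": [0, 0, -0.313], "hand": -1}]'

```text
clock: 17.35
tool_pos: [0.5243, 0.0584, 0.2895]
eef_rot: [0.716, 0.698, -0.0, 0.0]
contact_force: [-0.1, -0.5, -1.2]
opening: 0.47
finger_force: 30.0
```

>>> step_arm --motion '[{"dp": [50, 16, 0], "twist": [0, 0, 0], "hand": -1}, {"dp": [100, 32, 0], "twist": [0, 0, 0], "hand": -1}, {"dp": [150, 48, 0], "twist": [0, 0, 0], "hand": -1}, {"dp": [186, 60, 0], "twist": [0, 0, 0], "hand": -1}, {"dp": [186, 60, 0], "twist": [0, 0, 0], "hand": -1}]'

```text
clock: 17.98
tool_pos: [0.5883, 0.2455, 0.2891]
eef_rot: [0.715, 0.7, 0.001, -0.001]
contact_force: [-0.5, -0.9, -1.7]
opening: 0.47
finger_force: 30.0
```

```bash
python3 - <<'E'
from h import *
s=snap('wrist','wrist3')
S={k:snap(k) for k in ['scene','side']}
for c in S:
    t=r.get_state()['tool_pos'];Q=local(cloud(S[c]),t,.06,(.2,.27)); m=Q[:,2]<.262
    print(c,len(Q),'zmin',Q[:,2].min(),rect(np.c_[loc(Q[m]),Q[m,2]]) if m.sum()>5 else '')
print(loc(r.get_state()['tool_pos'][None]));go(sh(.1105,.0985,.1755),88.5)
E
```

```text
scene 863 zmin 0.20002805523469058 ((108.21359252929688, 98.53772735595703), (59.72381591796875, 77.70772552490234), 0.22972440719604492)
side 783 zmin 0.20223754706554697 ((107.98383331298828, 93.98112487792969), (57.24357604980469, 76.1689682006836), 0.6110582947731018)
[[0.10926072 0.09769151]]
t 18.1 pos [0.5888 0.2398 0.2892] yaw 88.4 q [-0.2   0.71 -0.5   1.49  0.37  1.05 -0.81] dp [  1.1   1.3 113.6] twz -0.001
```

View pics/wrist3.png

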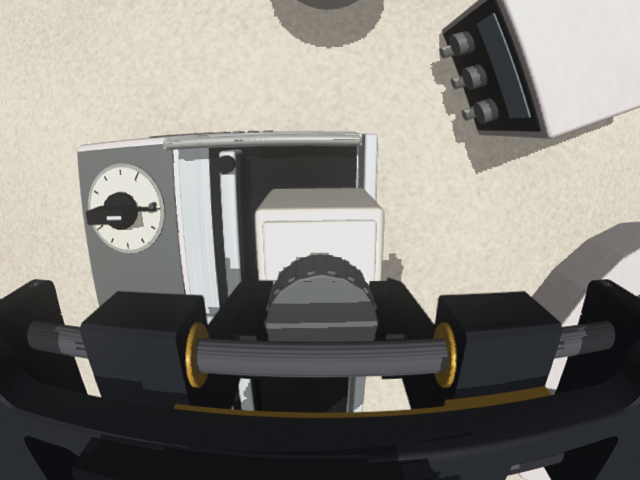

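The picture shows the oblong jar squarely above the right part of the tray, rail at x≈370, and the counter hand at (155,207) still on its pin. Lowering.

>>> step_arm --motion '[{"dp": [1, 1, 40], "twist": [0, 0, 0], "hand": -1}, {"dp": [1, 1, 75], "twist": [0, 0, 0], "hand": -1}, {"dp": [1, 1, 100], "twist": [0, 0, 0], "hand": -1}, {"dp": [1, 1, 109], "twist": [0, 0, 0], "hand": -1}, {"dp": [1, 1, 113], "twist": [0, 0, 0], "hand": -1}]'

```text
clock: 18.75
tool_pos: [0.5904, 0.2416, 0.1769]
eef_rot: [0.717, 0.697, 0.0, 0.0]
contact_force: [-1.0, 0.1, -1.8]
opening: 0.469
finger_force: 30.0
```

>>> step_arm --motion '[{"dp": [0, 0, 1], "twist": [0, 0, 0], "hand": -1}, {"dp": [0, 0, 1], "twist": [0, 0, 0], "hand": -1}]'

```text
clock: 19.0
tool_pos: [0.5905, 0.2427, 0.1766]
eef_rot: [0.716, 0.698, 0.001, 0.0]
contact_force: [-0.7, 0.8, -1.1]
opening: 0.469
finger_force: 30.0
```

```bash
python3 - <<'E'
from h import *
st=r.get_state();print(st['contact_force']);print(loc(st['tool_pos'][None]));go(sh(.1105,.0985,.1755),88.5)
E
```

```text
[-0.6605597   0.83240035 -1.0940418 ]
[[0.1109017  0.10068448]]
t 19.0 pos [0.5905 0.2427 0.1766] yaw 88.5 q [-0.22  0.84 -0.45  1.59  0.45  0.82 -0.88] dp [-2.2 -0.4  1.1] twz 0.0
```

>>> step_arm --motion '[{"dp": [-1, 0, 2], "twist": [0, 0, 0], "hand": -1}, {"dp": [-1, 0, 2], "twist": [0, 0, 0], "hand": 0.6}, {"dp": [-1, 0, 2], "twist": [0, 0, 0], "hand": 0.6}, {"dp": [-1, 0, 2], "twist": [0, 0, 0], "hand": 0.6}]'

```text
clock: 19.5
tool_pos: [0.5901, 0.2415, 0.1737]
eef_rot: [0.716, 0.698, -0.0, 0.0]
contact_force: [0.1, 0.1, 0.7]
opening: 0.778
finger_force: 0.0
```

>>> step_arm --motion '[{"dp": [0, 0, -30], "twist": [0, 0, 0], "hand": 0.6}, {"dp": [0, 0, -80], "twist": [0, 0, 0], "hand": 0.6}, {"dp": [-60, -10, -80], "twist": [0, 0, 0], "hand": 0.6}, {"dp": [-120, -20, -80], "twist": [0, 0, 0], "hand": 0.6}, {"dp": [-180, -30, -80], "twist": [0, 0, 0], "hand": 0.6}]'

```text
clock: 20.12
tool_pos: [0.555, 0.0605, 0.2538]
eef_rot: [0.716, 0.698, 0.0, 0.0]
contact_force: [0.7, -0.2, 0.7]
opening: 0.796
finger_force: 0.0
```

```bash
cat >> h.py <<'E'
ROW=dict(A=(.11,.0985),C=(.1105,.023),B=(.1105,-.043),D=(.1105,-.109))
def row(names):
    S={k:snap(k) for k in ['scene','side']}
    for n in names:
      for c in S:
        Q=cloud(S[c]).reshape(-1,3);L=loc(Q);m=(abs(L[:,0]-.11)<.04)&(abs(L[:,1]-ROW[n][1])<.04)&(Q[:,2]>.16)&(Q[:,2]<.2)
        if m.sum()<20: print(n,c,'?');continue
        zt=np.percentile(Q[m,2],98);m&=Q[:,2]>zt-.006;k=rect(np.c_[L[m],Q[m,2]]);print('row',n,c,zt.round(4),np.round(k[0],1),np.round(k[1],0))
E
python3 - <<'E'
from h import *
row('A');jars();go([.4503,-.3242,.24],88.5)
E
```

```text
row A scene 0.1811 [109.3  99.2] [41. 42.]
row A side 0.1776 [110.6  83.8] [33. 10.]
A scene ?
A side ?
B scene 0.106 [ 574.2 -291.9] [41. 42.] body [56. 51.] 52.1
B side 0.107 [ 573.8 -291.4] [43. 40.] body [49. 56.] 87.4
C scene 0.088 [ 452.2 -324.6] [42. 40.] body [56. 51.] 63.6
C side 0.089 [ 450.  -323.6] [41. 42.] body [50. 55.] 70.9
D scene 0.106 [ 502.7 -440.6] [41. 42.] body [56. 52.] 79.1
D side 0.108 [ 503.4 -435.3] [30. 41.] body [30. 54.] 83.0
t 20.3 pos [0.5554 0.0609 0.2538] yaw 88.3 q [ 0.11  0.65 -0.51  1.77  0.41  0.84 -0.62] dp [-388.   -93.9   13.9] twz -0.003
```

>>> step_arm --motion '[{"dp": [-56, -13, 0], "twist": [0, 0, 0], "hand": 0.6}, {"dp": [-112, -27, 0], "twist": [0, 0, 0], "hand": 0.6}, {"dp": [-168, -41, 0], "twist": [0, 0, 0], "hand": 0.6}, {"dp": [-225, -54, 0], "twist": [0, 0, 0], "hand": 0.6}, {"dp": [-280, -68, 0], "twist": [0, 0, 0], "hand": 0.6}]'

```text
clock: 20.95
tool_pos: [0.4813, -0.2155, 0.254]
eef_rot: [0.715, 0.699, 0.001, 0.0]
contact_force: [0.2, -0.5, 0.0]
opening: 0.805
finger_force: 0.0
```

>>> step_arm --motion '[{"dp": [-56, -13, 0], "twist": [0, 0, 0], "hand": 0.6}, {"dp": [-108, -26, 14], "twist": [0, 0, 0], "hand": 0.6}, {"dp": [-108, -26, 14], "twist": [0, 0, 0], "hand": 0.6}]'

```text
clock: 21.32
tool_pos: [0.45, -0.3266, 0.2383]
eef_rot: [0.718, 0.696, -0.001, -0.0]
contact_force: [0.4, 1.2, -0.7]
opening: 0.799
finger_force: 0.0
```

```bash
python3 - <<'E'
from h import *
jars();go([.4505,-.3242,.081],88.5)
E
```

```text
A scene ?
A side ?
B scene 0.106 [ 574.1 -291.8] [42. 40.] body [55. 50.] 60.7
B side 0.107 [ 573.6 -291.9] [42. 40.] body [55. 49.] 1.2
C scene 0.088 [ 450.8 -324.5] [40. 41.] body [49. 55.] 2.4
C side 0.09 [ 450.2 -324.9] [41. 41.] body [56. 49.] 13.8
D scene 0.106 [ 503.4 -440.6] [42. 40.] body [50. 55.] 7.3
D side 0.108 [ 503.4 -434.2] [31. 41.] body [31. 54.] 84.3
t 21.4 pos [ 0.4528 -0.3215  0.2397] yaw 88.6 q [ 0.86  0.67 -0.55  1.79  0.46  0.81  0.06] dp [ -3.   -2.5 158.7] twz 0.002
```

>>> step_arm --motion '[{"dp": [-1, -1, 60], "twist": [0, 0, 0], "hand": 0.6}, {"dp": [-1, -1, 110], "twist": [0, 0, 0], "hand": 0.6}, {"dp": [-1, -1, 145], "twist": [0, 0, 0], "hand": 0.6}, {"dp": [-1, -1, 158], "twist": [0, 0, 0], "hand": 0.6}, {"dp": [-1, -1, 158], "twist": [0, 0, 0], "hand": 0.6}]'

```text
clock: 22.05
tool_pos: [0.4516, -0.3224, 0.0819]
eef_rot: [0.715, 0.699, 0.001, -0.0]
contact_force: [-0.6, 0.2, 0.2]
opening: 0.798
finger_force: 0.0
```

>>> step_arm --motion '[{"dp": [0, 0, 0], "twist": [0, 0, 0], "hand": -1}, {"dp": [0, 0, 0], "twist": [0, 0, 0], "hand": -1}, {"dp": [0, 0, 0], "twist": [0, 0, 0], "hand": -1}, {"dp": [0, 0, 0], "twist": [0, 0, 0], "hand": -1}, {"dp": [0, 0, 0], "twist": [0, 0, 0], "hand": -1}]' --force 30

```text
clock: 22.68
tool_pos: [0.4504, -0.3244, 0.0824]
eef_rot: [0.716, 0.698, -0.0, 0.001]
contact_force: [-1.5, 0.4, 6.2]
opening: 0.468
finger_force: 30.0
```

>>> step_arm --motion '[{"dp": [0, 0, -30], "twist": [0, 0, 0], "hand": -1}, {"dp": [0, 0, -70], "twist": [0, 0, 0], "hand": -1}, {"dp": [0, 0, -120], "twist": [0, 0, 0], "hand": -1}, {"dp": [0, 0, -170], "twist": [0, 0, 0], "hand": -1}, {"dp": [0, 0, -200], "twist": [0, 0, 0], "hand": -1}]'

```text
clock: 23.3
tool_pos: [0.4506, -0.3241, 0.284]
eef_rot: [0.716, 0.698, 0.0, 0.001]
contact_force: [0.4, -0.5, -2.2]
opening: 0.469
finger_force: 30.0
```

```bash
python3 - <<'E'
from h import *
go(sh(.1105,.023,.168),88.5)
E
```

```text
t 23.3 pos [ 0.4506 -0.3241  0.284 ] yaw 88.5 q [ 0.9   0.62 -0.59  1.74  0.42  0.91  0.1 ] dp [492.8 124.4 115.7] twz 0.0
```

>>> step_arm --motion '[{"dp": [45, 11, 0], "twist": [0, 0, 0], "hand": -1}, {"dp": [100, 25, 0], "twist": [0, 0, 0], "hand": -1}, {"dp": [155, 39, 0], "twist": [0, 0, 0], "hand": -1}, {"dp": [210, 53, 0], "twist": [0, 0, 0], "hand": -1}, {"dp": [265, 67, 0], "twist": [0, 0, 0], "hand": -1}]'

```text
clock: 23.92
tool_pos: [0.5241, -0.0593, 0.2814]
eef_rot: [0.716, 0.698, -0.0, -0.0]
contact_force: [0.6, -0.1, -1.9]
opening: 0.469
finger_force: 30.0
```

>>> step_arm --motion '[{"dp": [55, 14, 0], "twist": [0, 0, 0], "hand": -1}, {"dp": [110, 28, 0], "twist": [0, 0, 0], "hand": -1}, {"dp": [165, 41, 0], "twist": [0, 0, 0], "hand": -1}, {"dp": [210, 53, 0], "twist": [0, 0, 0], "hand": -1}, {"dp": [228, 57, 0], "twist": [0, 0, 0], "hand": -1}]'

```text
clock: 24.55
tool_pos: [0.5866, 0.1693, 0.2813]
eef_rot: [0.715, 0.699, 0.0, -0.001]
contact_force: [0.2, 0.4, -1.6]
opening: 0.467
finger_force: 30.0
```

>>> step_arm --motion '[{"dp": [0, 0, 0], "twist": [0, 0, 0], "hand": -1}, {"dp": [0, 0, 40], "twist": [0, 0, 0], "hand": -1}, {"dp": [0, 0, 75], "twist": [0, 0, 0], "hand": -1}, {"dp": [0, 0, 100], "twist": [0, 0, 0], "hand": -1}, {"dp": [0, 0, 111], "twist": [0, 0, 0], "hand": -1}]'

```text
clock: 25.18
tool_pos: [0.5863, 0.1622, 0.1692]
eef_rot: [0.717, 0.697, -0.002, 0.0]
contact_force: [-0.4, -1.0, -0.7]
opening: 0.471
finger_force: 30.0
```

```bash
python3 - <<'E'
from h import *
print(r.get_state()['contact_force'],loc(r.get_state()['tool_pos'][None]));go(sh(.1105,.023,.1674),88.5)
E
```

```text
[-0.42810134 -0.9769197  -0.6714525 ] [[0.10885493 0.0200298 ]]
t 25.2 pos [0.5863 0.1622 0.1692] yaw 88.3 q [-0.09  0.82 -0.47  1.69  0.5   0.76 -0.83] dp [3.  1.6 1.8] twz -0.003
```

>>> step_arm --motion '[{"dp": [1, 1, 2], "twist": [0, 0, 0], "hand": -1}, {"dp": [1, 1, 3], "twist": [0, 0, 0], "hand": -1}, {"dp": [1, 1, 3], "twist": [0, 0, 0], "hand": 0.6}, {"dp": [1, 1, 3], "twist": [0, 0, 0], "hand": 0.6}, {"dp": [1, 1, 3], "twist": [0, 0, 0], "hand": 0.6}]'

```text
clock: 25.8
tool_pos: [0.5883, 0.1667, 0.1682]
eef_rot: [0.716, 0.698, 0.0, 0.0]
contact_force: [-0.1, -0.2, 0.1]
opening: 0.783
finger_force: 0.0
```

>>> step_arm --motion '[{"dp": [0, 0, -30], "twist": [0, 0, 0], "hand": 0.6}, {"dp": [0, 0, -80], "twist": [0, 0, 0], "hand": 0.6}, {"dp": [-60, 0, -90], "twist": [0, 0, 0], "hand": 0.6}, {"dp": [-120, 0, -90], "twist": [0, 0, 0], "hand": 0.6}, {"dp": [-180, 0, -90], "twist": [0, 0, 0], "hand": 0.6}]'

```text
clock: 26.42
tool_pos: [0.5834, -0.0151, 0.2583]
eef_rot: [0.716, 0.698, 0.0, 0.001]
contact_force: [-0.3, -0.3, 0.1]
opening: 0.8
finger_force: 0.0
```

```bash
python3 - <<'E'
from h import *
row('AC');jars();go([.574,-.2915,.26],88.5)
E
```

```text
row A scene 0.1809 [110.2 100.7] [40. 42.]
row A side 0.1827 [ 92.8 102. ] [26.  5.]
row C scene 0.1733 [112.   23.6] [39. 42.]
row C side 0.1697 [109.2   6. ] [ 6. 26.]
A scene ?
A side ?
B scene 0.106 [ 575.1 -291. ] [40. 44.] body [50. 55.] 10.3
B side 0.107 [ 573.7 -291.6] [43. 40.] body [50. 56.] 70.8
C scene ?
C side ?
D scene 0.106 [ 503.4 -441.1] [42. 42.] body [50. 55.] 2.2
D side 0.108 [ 503.4 -434.8] [30. 41.] body [30. 54.] 84.3
t 26.6 pos [ 0.5834 -0.0148  0.2578] yaw 88.3 q [ 0.26  0.68 -0.55  1.69  0.43  0.9  -0.49] dp [-276.8   -1.3   -2.2] twz -0.003
```

>>> step_arm --motion '[{"dp": [-60, 0, 0], "twist": [0, 0, 0], "hand": 0.6}, {"dp": [-120, 0, 0], "twist": [0, 0, 0], "hand": 0.6}, {"dp": [-180, 0, 0], "twist": [0, 0, 0], "hand": 0.6}, {"dp": [-240, -1, 0], "twist": [0, 0, 0], "hand": 0.6}, {"dp": [-277, -1, 0], "twist": [0, 0, 0], "hand": 0.6}]'

```text
clock: 27.25
tool_pos: [0.5756, -0.2917, 0.2577]
eef_rot: [0.716, 0.698, 0.0, 0.0]
contact_force: [0.3, 0.6, -0.6]
opening: 0.799
finger_force: 0.0
```

>>> step_arm --motion '[{"dp": [0, 0, 60], "twist": [0, 0, 0], "hand": 0.6}, {"dp": [0, 0, 110], "twist": [0, 0, 0], "hand": 0.6}, {"dp": [0, 0, 145], "twist": [0, 0, 0], "hand": 0.6}, {"dp": [0, 0, 159], "twist": [0, 0, 0], "hand": 0.6}, {"dp": [0, 0, 159], "twist": [0, 0, 0], "hand": 0.6}]'

```text
clock: 27.88
tool_pos: [0.576, -0.2888, 0.0987]
eef_rot: [0.716, 0.699, 0.0, -0.0]
contact_force: [-0.7, 0.8, 0.7]
opening: 0.801
finger_force: 0.0
```

>>> step_arm --motion '[{"dp": [0, 0, 0], "twist": [0, 0, 0], "hand": -1}, {"dp": [0, 0, 0], "twist": [0, 0, 0], "hand": -1}, {"dp": [0, 0, 0], "twist": [0, 0, 0], "hand": -1}, {"dp": [0, 0, 0], "twist": [0, 0, 0], "hand": -1}, {"dp": [0, 0, 0], "twist": [0, 0, 0], "hand": -1}]' --force 30

```text
clock: 28.5
tool_pos: [0.5754, -0.2905, 0.0996]
eef_rot: [0.716, 0.698, 0.0, 0.001]
contact_force: [-0.4, -0.1, 7.0]
opening: 0.465
finger_force: 30.0
```

>>> step_arm --motion '[{"dp": [0, 0, -30], "twist": [0, 0, 0], "hand": -1}, {"dp": [0, 0, -70], "twist": [0, 0, 0], "hand": -1}, {"dp": [0, 0, -120], "twist": [0, 0, 0], "hand": -1}, {"dp": [0, 0, -170], "twist": [0, 0, 0], "hand": -1}, {"dp": [0, 0, -200], "twist": [0, 0, 0], "hand": -1}]'

```text
clock: 29.12
tool_pos: [0.5758, -0.2902, 0.3012]
eef_rot: [0.716, 0.698, 0.001, 0.001]
contact_force: [0.3, -0.9, -1.7]
opening: 0.464
finger_force: 30.0
```

```bash
python3 - <<'E'
from h import *
go(sh(.1105,-.043,.186),88.5)
E
```

```text
t 29.1 pos [ 0.5758 -0.2902  0.3012] yaw 88.5 q [ 0.7   0.72 -0.59  1.44  0.43  1.1   0.01] dp [3.896e+02 2.000e-01 1.149e+02] twz 0.0
```

>>> step_arm --motion '[{"dp": [45, 0, 0], "twist": [0, 0, 0], "hand": -1}, {"dp": [100, 0, 0], "twist": [0, 0, 0], "hand": -1}, {"dp": [155, 0, 0], "twist": [0, 0, 0], "hand": -1}, {"dp": [210, 0, 0], "twist": [0, 0, 0], "hand": -1}, {"dp": [265, 0, 0], "twist": [0, 0, 0], "hand": -1}]'

```text
clock: 29.75
tool_pos: [0.5817, -0.0237, 0.2984]
eef_rot: [0.716, 0.698, -0.0, -0.0]
contact_force: [0.6, 0.2, -1.6]
opening: 0.468
finger_force: 30.0
```

>>> step_arm --motion '[{"dp": [55, 0, 0], "twist": [0, 0, 0], "hand": -1}, {"dp": [105, 0, 0], "twist": [0, 0, 0], "hand": -1}, {"dp": [125, 0, 0], "twist": [0, 0, 0], "hand": -1}, {"dp": [125, 0, 0], "twist": [0, 0, 0], "hand": -1}]'

```text
clock: 30.25
tool_pos: [0.585, 0.1007, 0.2984]
eef_rot: [0.715, 0.699, -0.0, -0.0]
contact_force: [0.5, -1.5, -1.4]
opening: 0.465
finger_force: 30.0
```

>>> step_arm --motion '[{"dp": [0, 0, 40], "twist": [0, 0, 0], "hand": -1}, {"dp": [0, 0, 75], "twist": [0, 0, 0], "hand": -1}, {"dp": [0, 0, 100], "twist": [0, 0, 0], "hand": -1}, {"dp": [0, 0, 112], "twist": [0, 0, 0], "hand": -1}, {"dp": [0, 0, 112], "twist": [0, 0, 0], "hand": -1}]'

```text
clock: 30.88
tool_pos: [0.5854, 0.0979, 0.1864]
eef_rot: [0.717, 0.697, -0.001, 0.0]
contact_force: [0.3, 0.5, -0.9]
opening: 0.468
finger_force: 30.0
```

```bash
python3 - <<'E'
from h import *
print(r.get_state()['contact_force'],loc(r.get_state()['tool_pos'][None]));go(sh(.1105,-.043,.1846),88.5)
E
```

```text
[ 0.3238368   0.54870252 -0.893332  ] [[ 0.10963278 -0.04423122]]
t 30.9 pos [0.5854 0.0979 0.1864] yaw 88.4 q [ 0.04  0.78 -0.5   1.72  0.51  0.77 -0.74] dp [1.2 0.9 1.8] twz -0.002
```

>>> step_arm --motion '[{"dp": [1, 1, 2], "twist": [0, 0, 0], "hand": -1}, {"dp": [1, 1, 3], "twist": [0, 0, 0], "hand": -1}, {"dp": [1, 1, 3], "twist": [0, 0, 0], "hand": 0.6}, {"dp": [1, 1, 3], "twist": [0, 0, 0], "hand": 0.6}, {"dp": [1, 1, 3], "twist": [0, 0, 0], "hand": 0.6}]'

```text
clock: 31.5
tool_pos: [0.5865, 0.1007, 0.184]
eef_rot: [0.716, 0.698, 0.0, 0.0]
contact_force: [-1.4, -0.4, -0.3]
opening: 0.783
finger_force: 0.0
```

>>> step_arm --motion '[{"dp": [0, 0, -30], "twist": [0, 0, 0], "hand": 0.6}, {"dp": [0, 0, -80], "twist": [0, 0, 0], "hand": 0.6}, {"dp": [-60, -8, -80], "twist": [0, 0, 0], "hand": 0.6}, {"dp": [-120, -16, -80], "twist": [0, 0, 0], "hand": 0.6}, {"dp": [-180, -24, -80], "twist": [0, 0, 0], "hand": 0.6}]'

```text
clock: 32.12
tool_pos: [0.5574, -0.0805, 0.2641]
eef_rot: [0.716, 0.698, 0.0, 0.0]
contact_force: [1.5, -0.8, 0.2]
opening: 0.802
finger_force: 0.0
```

```bash
python3 - <<'E'
from h import *
row('ACB');jars();go([.5035,-.441,.26],88.5)
E
```

```text
row A scene 0.1814 [110.  100.6] [39. 42.]
A side ?
row C scene 0.1737 [112.4  23.1] [39. 41.]
C side ?
row B scene 0.191 [111.1 -42.6] [41. 41.]
row B side 0.1652 [113.3 -64.6] [25.  5.]
A scene ?
A side ?
B scene ?
B side ?
C scene ?
C side ?
D scene 0.106 [ 503.6 -440.7] [41. 42.] body [56. 50.] 84.7
D side 0.108 [ 503.3 -434.8] [30. 41.] body [30. 54.] 84.5
t 32.3 pos [ 0.5575 -0.0802  0.2637] yaw 88.3 q [ 0.4   0.65 -0.58  1.74  0.44  0.89 -0.4 ] dp [-362.3  -43.4    3.8] twz -0.003
```

>>> step_arm --motion '[{"dp": [-60, -7, 0], "twist": [0, 0, 0], "hand": 0.6}, {"dp": [-120, -14, 0], "twist": [0, 0, 0], "hand": 0.6}, {"dp": [-180, -21, 0], "twist": [0, 0, 0], "hand": 0.6}, {"dp": [-240, -28, 0], "twist": [0, 0, 0], "hand": 0.6}, {"dp": [-300, -36, 0], "twist": [0, 0, 0], "hand": 0.6}]'

```text
clock: 32.95
tool_pos: [0.5155, -0.3771, 0.2641]
eef_rot: [0.715, 0.699, 0.001, 0.0]
contact_force: [1.7, -0.5, -0.3]
opening: 0.801
finger_force: 0.0
```

>>> step_arm --motion '[{"dp": [-55, -6, 0], "twist": [0, 0, 0], "hand": 0.6}, {"dp": [-62, -7, 40], "twist": [0, 0, 0], "hand": 0.6}, {"dp": [-62, -7, 90], "twist": [0, 0, 0], "hand": 0.6}, {"dp": [-62, -7, 135], "twist": [0, 0, 0], "hand": 0.6}, {"dp": [-62, -7, 165], "twist": [0, 0, 0], "hand": 0.6}]'

```text
clock: 33.58
tool_pos: [0.5066, -0.4366, 0.0965]
eef_rot: [0.715, 0.699, 0.001, -0.001]
contact_force: [-0.5, 0.2, 0.4]
opening: 0.799
finger_force: 0.0
```

>>> step_arm --motion '[{"dp": [0, 0, 0], "twist": [0, 0, 0], "hand": 0.6}, {"dp": [0, 0, 0], "twist": [0, 0, 0], "hand": -1}, {"dp": [0, 0, 0], "twist": [0, 0, 0], "hand": -1}, {"dp": [0, 0, 0], "twist": [0, 0, 0], "hand": -1}, {"dp": [0, 0, 0], "twist": [0, 0, 0], "hand": -1}]' --force 30

```text
clock: 34.2
tool_pos: [0.5055, -0.44, 0.0999]
eef_rot: [0.716, 0.698, -0.0, 0.001]
contact_force: [-0.9, 0.7, 6.4]
opening: 0.469
finger_force: 29.9
```

>>> step_arm --motion '[{"dp": [0, 0, -30], "twist": [0, 0, 0], "hand": -1}, {"dp": [0, 0, -70], "twist": [0, 0, 0], "hand": -1}, {"dp": [0, 0, -120], "twist": [0, 0, 0], "hand": -1}, {"dp": [0, 0, -170], "twist": [0, 0, 0], "hand": -1}, {"dp": [0, 0, -200], "twist": [0, 0, 0], "hand": -1}]'

```text
clock: 34.83
tool_pos: [0.506, -0.4396, 0.3016]
eef_rot: [0.716, 0.698, 0.001, 0.002]
contact_force: [-0.1, -1.3, -1.0]
opening: 0.471
finger_force: 29.9
```

```bash
python3 - <<'E'
from h import *
go(sh(.1105,-.109,.186),88.5)
E
```

```text
t 34.8 pos [ 0.506  -0.4396  0.3016] yaw 88.5 q [ 0.95  0.76 -0.61  1.35  0.45  1.16  0.26] dp [474.8  65.9 115.1] twz 0.0
```

>>> step_arm --motion '[{"dp": [45, 6, 0], "twist": [0, 0, 0], "hand": -1}, {"dp": [100, 14, 0], "twist": [0, 0, 0], "hand": -1}, {"dp": [155, 21, 0], "twist": [0, 0, 0], "hand": -1}, {"dp": [210, 29, 0], "twist": [0, 0, 0], "hand": -1}, {"dp": [265, 37, 0], "twist": [0, 0, 0], "hand": -1}]'

```text
clock: 35.45
tool_pos: [0.5491, -0.1738, 0.2987]
eef_rot: [0.716, 0.698, 0.0, 0.0]
contact_force: [0.7, 0.1, -0.4]
opening: 0.469
finger_force: 29.9
```

>>> step_arm --motion '[{"dp": [55, 8, 0], "twist": [0, 0, 0], "hand": -1}, {"dp": [110, 15, 0], "twist": [0, 0, 0], "hand": -1}, {"dp": [165, 23, 0], "twist": [0, 0, 0], "hand": -1}, {"dp": [200, 28, 0], "twist": [0, 0, 0], "hand": -1}, {"dp": [210, 29, 0], "twist": [0, 0, 0], "hand": -1}]'

```text
clock: 36.08
tool_pos: [0.5835, 0.0368, 0.2989]
eef_rot: [0.715, 0.7, 0.001, -0.0]
contact_force: [-1.1, -0.8, -1.2]
opening: 0.466
finger_force: 29.9
```

>>> step_arm --motion '[{"dp": [0, 0, 0], "twist": [0, 0, 0], "hand": -1}, {"dp": [0, 0, 40], "twist": [0, 0, 0], "hand": -1}, {"dp": [0, 0, 75], "twist": [0, 0, 0], "hand": -1}, {"dp": [0, 0, 100], "twist": [0, 0, 0], "hand": -1}, {"dp": [0, 0, 112], "twist": [0, 0, 0], "hand": -1}]'

```text
clock: 36.7
tool_pos: [0.5829, 0.0306, 0.1852]
eef_rot: [0.717, 0.697, -0.002, -0.0]
contact_force: [0.4, -0.2, -1.2]
opening: 0.467
finger_force: 29.9
```

```bash
python3 - <<'E'
from h import *
print(r.get_state()['contact_force'],loc(r.get_state()['tool_pos'][None]));go(sh(.1105,-.109,.1849),88.5)
E
```

```text
[ 0.40303848 -0.21839539 -1.23437104] [[ 0.1088865 -0.1115751]]
t 36.7 pos [0.5829 0.0306 0.1852] yaw 88.3 q [ 0.16  0.78 -0.52  1.75  0.53  0.76 -0.66] dp [2.6 1.6 0.3] twz -0.003
```

>>> step_arm --motion '[{"dp": [1, 1, 2], "twist": [0, 0, 0], "hand": -1}, {"dp": [1, 1, 2], "twist": [0, 0, 0], "hand": -1}, {"dp": [1, 1, 2], "twist": [0, 0, 0], "hand": 0.6}, {"dp": [1, 1, 2], "twist": [0, 0, 0], "hand": 0.6}, {"dp": [1, 1, 2], "twist": [0, 0, 0], "hand": 0.6}]'

```text
clock: 37.33
tool_pos: [0.5849, 0.0346, 0.185]
eef_rot: [0.716, 0.698, 0.0, 0.0]
contact_force: [-0.0, -0.2, -0.0]
opening: 0.781
finger_force: 0.0
```

>>> step_arm --motion '[{"dp": [0, 0, -30], "twist": [0, 0, 0], "hand": 0.6}, {"dp": [0, 0, -80], "twist": [0, 0, 0], "hand": 0.6}, {"dp": [20, -50, -80], "twist": [0, 0, 0], "hand": 0}, {"dp": [50, -100, -80], "twist": [0, 0, 0], "hand": -1}, {"dp": [110, -145, -80], "twist": [0, 0, 0], "hand": -1}]'

```text
clock: 37.95
tool_pos: [0.4482, 0.1374, 0.2649]
eef_rot: [0.717, 0.697, -0.0, 0.001]
contact_force: [0.2, 0.7, 0.7]
opening: 0.486
finger_force: 0.0
```

```bash
python3 - <<'E'
from h import *
row('ACBD');go(sh(-.035,0,.170),88.5)
s=snap('side','side2')
cv2.imwrite('pics/side2c.png',cv2.resize(s['pixels'][150:330,210:410,::-1],None,fx=3,fy=3,interpolation=2))
E
```

```text
row A scene 0.1812 [109.4  99.4] [41. 42.]
row A side 0.1831 [110.1 100. ] [41. 40.]
row C scene 0.1738 [111.8  23.3] [41. 39.]
row C side 0.1756 [109.9  23.8] [42. 42.]
row B scene 0.1907 [111.8 -42.9] [41. 41.]
row B side 0.1929 [111.1 -43. ] [41. 40.]
row D scene 0.1909 [ 108.2 -109.7] [39. 43.]
row D side 0.1926 [ 109.2 -109.8] [43. 41.]
t 38.0 pos [0.4459 0.1443 0.2658] yaw 89.2 q [-0.02  0.53 -0.6   2.    0.43  0.73 -0.89] dp [ 1.2 -3.9 95.8] twz 0.012
```

View pics/side2c.png

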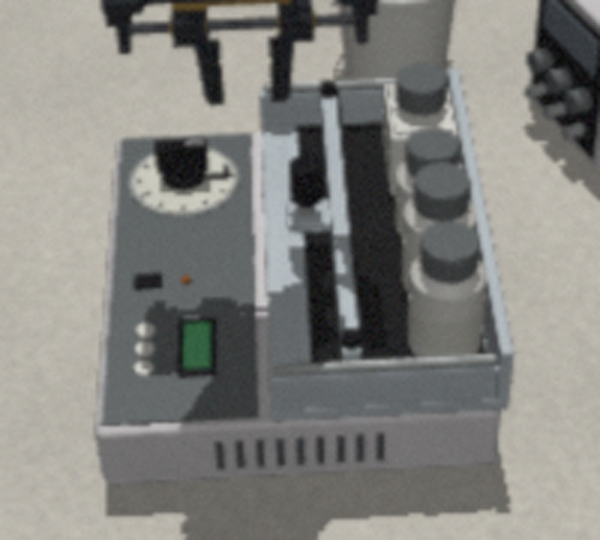

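All four jars stand in a row against the rail on the right ((447,250), (443,195), (434,150), (422,90)); the bar's forward and the hand is on zero (215,175). Now I push the bar back with shut fingers.

>>> step_arm --motion '[{"dp": [0, -4, 0], "twist": [0, 0, 0.01], "hand": -1}, {"dp": [0, -4, 0], "twist": [0, 0, 0.01], "hand": -1}, {"dp": [0, -4, 45], "twist": [0, 0, 0.01], "hand": -1}, {"dp": [0, -4, 85], "twist": [0, 0, 0.01], "hand": -1}, {"dp": [0, -4, 96], "twist": [0, 0, 0.01], "hand": -1}]'

```text
clock: 38.72
tool_pos: [0.4453, 0.1369, 0.1669]
eef_rot: [0.72, 0.694, -0.002, -0.0]
contact_force: [-0.2, 0.4, -0.2]
opening: 0.006
finger_force: 0.0
```

>>> step_arm --motion '[{"dp": [0, 8, 0], "twist": [0, 0, 0], "hand": -1}, {"dp": [0, 16, 0], "twist": [0, 0, 0], "hand": -1}, {"dp": [0, 24, 0], "twist": [0, 0, 0], "hand": -1}, {"dp": [0, 32, 0], "twist": [0, 0, 0], "hand": -1}, {"dp": [0, 40, 0], "twist": [0, 0, 0], "hand": -1}]'

```text
clock: 39.35
tool_pos: [0.4864, 0.137, 0.1691]
eef_rot: [0.72, 0.694, 0.0, 0.0]
contact_force: [-5.3, 0.4, 1.6]
opening: 0.008
finger_force: 2.3
```

```bash
python3 - <<'E'
from h import *
print(r.get_state()['contact_force'],r.get_state()['opening'],loc(r.get_state()['tool_pos'][None]));go(sh(.0188,0,.170),88.5)
S=snap('scene');Q=cloud(S).reshape(-1,3);L=loc(Q);z=Q[:,2]
m=(z>.168)&(z<.18)&(abs(L[:,1])<.02)&(L[:,0]<.06)&(L[:,0]>0);print(m.sum(),rect(np.c_[L[m],z[m]]) if m.sum()>5 else '')
E
```

```text
[-5.34319679  0.35449867  1.5698975 ] 0.00756133316201388 [[ 0.00956349 -0.00777076]]
t 39.4 pos [0.4864 0.137  0.1691] yaw 87.9 q [-0.08  0.71 -0.47  2.    0.59  0.56 -0.99] dp [ 7.9  9.2 -0.8] twz -0.01
33 ((22.155664443969727, -15.506508827209473), (40.83452606201172, 10.243196487426758), 24.60691261291504)
```

>>> step_arm --motion '[{"dp": [0, -6, 0], "twist": [0, 0, -0.01], "hand": -1}, {"dp": [8, -6, 0], "twist": [0, 0, -0.01], "hand": -1}, {"dp": [8, 0, 0], "twist": [0, 0, -0.01], "hand": -1}, {"dp": [8, 5, 0], "twist": [0, 0, -0.01], "hand": -1}, {"dp": [8, 7, 0], "twist": [0, 0, -0.01], "hand": -1}]'

```text
clock: 40.02
tool_pos: [0.4928, 0.1454, 0.1688]
eef_rot: [0.716, 0.698, 0.0, -0.001]
contact_force: [-4.6, 2.1, 3.0]
opening: 0.007
finger_force: 2.2
```

```bash
python3 - <<'E'
from h import *
print(r.get_state()['contact_force'],loc(r.get_state()['tool_pos'][None]))
E
```

```text
[-4.61461512  2.13106861  2.96396826] [[0.01578544 0.00081543]]
```

>>> step_arm --motion '[{"dp": [0, 1, 0], "twist": [0, 0, 0], "hand": -1}, {"dp": [0, 2, 0], "twist": [0, 0, 0], "hand": -1}, {"dp": [0, 3, 0], "twist": [0, 0, 0], "hand": -1}]'

```text
clock: 40.4
tool_pos: [0.4951, 0.145, 0.1686]
eef_rot: [0.716, 0.698, -0.0, -0.001]
contact_force: [-4.9, 3.4, 2.7]
opening: 0.008
finger_force: 2.9
```

```bash
python3 - <<'E'
from h import *
print(r.get_state()['contact_force'],loc(r.get_state()['tool_pos'][None]))
row('ACBD')
for c in ['scene','side']:
  S=snap(c);Q=cloud(S).reshape(-1,3);L=loc(Q);z=Q[:,2]
  for y in (-.12,.12):
    m=(z>.1225)&(z<.135)&(abs(L[:,1]-y)<.035)&(L[:,0]<.0875)&(L[:,0]>.02);print(c,y,m.sum(),np.percentile(L[m,0],[2,50,98]) if m.sum()>5 else '')
E
```

```text
[-4.93755598  3.4327475   2.66098319] [[0.0181407  0.00047639]]
row A scene 0.1813 [110.5 100.1] [40. 41.]
A side ?
row C scene 0.1733 [111.4  23.9] [39. 41.]
row C side 0.1752 [110.3  23.4] [40. 42.]
row B scene 0.1906 [110.6 -42.3] [41. 43.]
row B side 0.1924 [110.5 -43.1] [43. 41.]
row D scene 0.1912 [ 110.2 -110.7] [41. 41.]
row D side 0.1928 [ 110.1 -109.7] [41. 42.]
scene -0.12 78 [0.06674755 0.07574792 0.08304114]
scene 0.12 19 [0.06518149 0.06871576 0.07484626]
side -0.12 150 [0.06573206 0.07425577 0.08662909]
side 0.12 37 [0.06669309 0.074619   0.08173917]
```

>>> step_arm --motion '[{"dp": [0, 1, 0], "twist": [0, 0, 0], "hand": -1}, {"dp": [0, 2, 0], "twist": [0, 0, 0], "hand": -1}, {"dp": [0, 3, 0], "twist": [0, 0, 0], "hand": -1}, {"dp": [0, 3, 0], "twist": [0, 0, 0], "hand": -1}]'

```text
clock: 41.1
tool_pos: [0.497, 0.145, 0.1686]
eef_rot: [0.716, 0.698, -0.001, -0.001]
contact_force: [-7.7, 2.7, 4.5]
opening: 0.004
finger_force: 4.1
```

```bash
python3 - <<'E'
from h import *
print(r.get_state()['contact_force'],loc(r.get_state()['tool_pos'][None]))
E
```

```text
[-7.72650034  2.65270222  4.50221064] [[0.02003912 0.00050833]]
```

>>> step_arm --motion '[{"dp": [0, 1, 0], "twist": [0, 0, 0], "hand": -1}, {"dp": [0, 2, 0], "twist": [0, 0, 0], "hand": -1}, {"dp": [0, 3, 0], "twist": [0, 0, 0], "hand": -1}]'

```text
clock: 41.48
tool_pos: [0.4983, 0.1449, 0.1686]
eef_rot: [0.715, 0.699, -0.003, -0.002]
contact_force: [-13.8, 4.1, 10.0]
opening: 0.004
finger_force: 7.1
```

```bash
python3 - <<'E'
from h import *
print(r.get_state()['contact_force'],loc(r.get_state()['tool_pos'][None]))
E
```

```text
[-13.78572938   4.12777753   9.98329525] [[0.02129378 0.00048034]]
```

>>> step_arm --motion '[{"dp": [0, -10, 0], "twist": [0, 0, 0], "hand": -1}, {"dp": [0, -30, 0], "twist": [0, 0, 0], "hand": -1}, {"dp": [0, -45, 0], "twist": [0, 0, 0], "hand": -1}, {"dp": [0, -50, -60], "twist": [0, 0, 0], "hand": -1}, {"dp": [0, -50, -110], "twist": [0, 0, 0], "hand": -1}]'

```text
clock: 42.1
tool_pos: [0.4523, 0.1447, 0.2801]
eef_rot: [0.717, 0.697, -0.0, 0.001]
contact_force: [0.8, -0.4, -0.3]
opening: 0.004
finger_force: 0.0
```

>>> step_arm --motion '[{"dp": [-60, 0, -10], "twist": [0, 0, 0], "hand": -1}, {"dp": [-120, 0, -10], "twist": [0, 0, 0], "hand": -1}, {"dp": [-180, 0, -10], "twist": [0, 0, 0], "hand": -1}, {"dp": [-240, 0, -10], "twist": [0, 0, 0], "hand": -1}, {"dp": [-300, 0, -10], "twist": [0, 0, 0], "hand": -1}]'

```text
clock: 42.72
tool_pos: [0.4442, -0.1577, 0.2889]
eef_rot: [0.717, 0.697, -0.0, 0.001]
contact_force: [0.5, -0.1, -1.3]
opening: 0.004
finger_force: 0.0
```

```bash
python3 - <<'E'
from h import *
row('ACBD')
for c in ['scene','side']:
  S=snap(c,c+'9');Q=cloud(S).reshape(-1,3);L=loc(Q);z=Q[:,2]
  m=(z>.171)&(z<.18)&(abs(L[:,1])<.02)&(L[:,0]<.07)&(L[:,0]>.02);print(c,'grip',m.sum(),np.percentile(L[m],[2,50,98],axis=0) if m.sum()>5 else '')
  m=(z>.11)&(z<.122)&(abs(L[:,1]-.105)<.04)&(abs(L[:,0]+.09)<.04);print('knob',rect(np.c_[L[m],z[m]]))
  for t in ['green_bottle','beaker','matchbox','lighter','wash_bottle','tub']: find(S,c,t,2,.5)
  im=S['pixels'][:,:,::-1]; im=im[150:300,250:450] if c=='scene' else im[170:320,230:390]
  cv2.imwrite(f'pics/{c}9c.png',cv2.resize(im,None,fx=3.5,fy=3.5,interpolation=2))
E
```

```text
row A scene 0.1809 [113.1  99.4] [41. 42.]
row A side 0.183 [112.3 100.1] [40. 39.]
row C scene 0.1732 [112.9  24.2] [42. 40.]
row C side 0.1747 [112.3  24.4] [42. 40.]
row B scene 0.1911 [112.9 -42.6] [42. 40.]
row B side 0.1927 [112.2 -42.9] [40. 42.]
row D scene 0.1914 [ 112.9 -109.3] [40. 42.]
row D side 0.1927 [ 113.6 -109.4] [45. 37.]
scene grip 60 [[ 0.03808384 -0.01057228]
 [ 0.05056414 -0.00021312]
 [ 0.06279667  0.01120107]]
knob ((-91.15955352783203, 104.72988891601562), (14.731241226196289, 43.79275894165039), 88.86984252929688)
scene green_bottle 0.6 [ 0.686 -0.452  0.12 ]
scene beaker 0.85 [ 0.375 -0.409  0.055]
scene matchbox 0.78 [ 0.371 -0.233  0.012]
scene lighter 0.74 [ 0.759 -0.176  0.014]
scene lighter 0.64 [0.608 0.221 0.148]
scene wash_bottle 0.65 [ 0.751 -0.349  0.107]
scene tub 0.76 [0.618 0.482 0.114]
side grip 73 [[ 0.03762329 -0.01147885]
 [ 0.04957224 -0.00139991]
 [ 0.06036101  0.01331628]]
knob ((-105.7945785522461, 106.66842651367188), (17.924068450927734, 15.6546630859375), 88.7073745727539)
side green_bottle 0.91 [ 0.657 -0.455  0.145]
side beaker 0.66 [ 0.36  -0.386  0.052]
side matchbox 0.86 [ 0.361 -0.235  0.024]
side matchbox 0.6 [0.544 0.145 0.129]
side lighter 0.77 [ 0.749 -0.178  0.014]
side wash_bottle 0.64 [ 0.72  -0.357  0.115]
side tub 0.59 [0.597 0.475 0.113]
```

View pics/side9c.png

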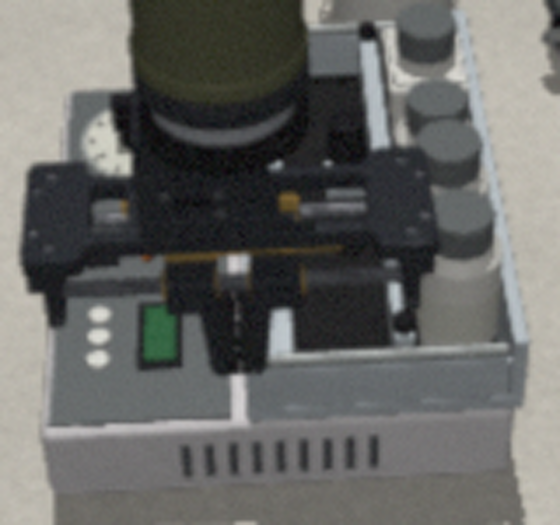

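The row is on its line, the jars stand upright against the rail at right, and the bar at (375,80)–(403,320) is against them. The counter is at 0 and the bystanders haven't moved. I hand in.

```bash
python3 -c "
from plant import r
print(r.finish_job())"
```

```text
the job is handed in; nothing more can be done
None
```

I handed the job in at about 43 s, but no pass/fail verdict came back: all four jars present stand in a row against the back rail, the clamp bar is snug at about 0.040 m, the counter hand is at its zero stop, and the bystanders are where they were.

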